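# Hang the lift-off door on a relay enclosure

### The job

Lift the grey steel door leaf out of its timber stand and hang it, wide open, on the relay enclosure by lowering its two knuckles onto the two upright hinge pins, all the way down; let go of it there, then swing it shut until it rests against the front of the enclosure. Be gentle: feel for the pins, and never force the leaf or the gripper against the pins or the enclosure (the forces between them must stay under 40 N in all, the weight of the leaf included), and leave the small carton, the loose relay and the junction box where they are.

Things in the scene. Friction and masses are not known exactly. Their poses are not given: they have to be found in the camera images.
- enclosure: Fixed grey steel relay box, 140 deep (x) x 174 wide (y) x 235 high mm, open front facing its -x. Origin: centre of underside; x to its back, z up. Front frame at x=-70 with a 4 mm proud rubber seal at the free side (y=+62 to +78). Two upright hinge pins on one axis at its -y front corner, on a hinge strip clamped rigid. Shut: leaf x along box -y. Open at a right angle: leaf x along box +x.
- upper_pin_nominal (a point): Nominal foot of the upper pin: enclosure x=-89, y=-95, z=170 mm; box axes. The strip was clamped by eye: the true pin axis lies up to 7 mm off in box x and up to 7 mm off in y, not shown here: feel or look for it. Pin 10 mm across, 26 long (tip at z=196, last 1.5 mm bevelled to 8.6 across), on a flat 17 mm round shoulder at z=170 whose arm runs back to the box side.
- lower_pin_nominal (a point): Nominal foot of the lower pin: enclosure x=-89, y=-95, z=50 mm; box axes. It is off by just as much as the upper pin (same vertical axis). Pin 10 mm across, 18 long (tip at z=68, same bevel), on a like shoulder at z=50. A knuckle is fully home when its lower end rests on its shoulder. The pins are greased: the hung leaf turns freely and stays where it is left.
- door: Loose grey upright leaf 160 long (x) x 14 thick (y) x 200 high (z) mm, 0.3 to 0.5 kg. Origin: centre of the panel, half-way up (125 mm above the table when home); x to the hinge edge, -y outer face, z up. Latch 18 mm across, 10 proud, on the outer face at x=-62, z=0. Stands on its lower edge in the stand; grip across its thickness at the top edge (z=+100), near x=0.
- upper_knuckle (a point): Centre of the lower mouth of the leaf's upper knuckle (leaf x=+92, y=0, z=+45 mm), axes as the leaf's. Knuckle: upright dark steel tube, outside 21 mm, bore 13 mm, 25 mm long upward from here, open at both ends. Fully home this point is 170 mm above the table.
- lower_knuckle (a point): Centre of the lower mouth of the leaf's lower knuckle, a tube like the upper one on the same axis (leaf x=+92, y=0, z=-75 mm); axes as the leaf's. Fully home it is 50 mm above the table.
- free_edge (a point): Middle of the leaf's free upright edge, opposite the hinge (leaf x=-80, y=0, z=0 mm); axes as the leaf's. Shut and resting on the seal it lies at enclosure x=-81 mm.
- stand: Fixed timber stand: base 190 x 110 x 12 mm, two upright cheeks 110 long (x) and 16 thick, tops 57 mm above the table, with an 18 mm slot along x between them in which the leaf stands on the base. Origin: centre of its underside.
- carton: Bystander: small loose cardboard carton 60 x 75 x 55 mm high; origin at the centre of its underside.
- relay: Bystander: loose plug-in relay with a clear cover, 38 x 38 x 60 mm high; origin at the centre of its underside.
- junction_box: Bystander: loose aluminium junction box 80 x 50 x 35 mm with a steel boss on top (47 mm in all); origin at the centre of its underside.
Things that resemble listed ones, but are neither listed nor needed, are in the scene too. There is more than one size of the door; the job needs the larger.

How it is judged:
By the outcome, as a careful person would: the job done as asked, in the order asked, and still so for the second after the job is handed in, with the robot touching nothing.
It also fails if it takes over 67 s, if anything falls off the work surface, if the arm or the gripper's body presses on something with over 40 N, if the wrist force passes 120 N, or if a joint passes its speed limit or range.

### The arm

A 6-joint arm with a two-finger parallel gripper is mounted at the origin on the work surface. World frame = base frame: x ahead of the robot, y to its left, z up, the work surface at z = 0. Lengths are in mm, angles in degrees, forces in N, time in s.
With the tool pointing down it reaches from about 325 to 900 mm from the base axis. Payload 3.5 kg.
Tool frame: the origin (TCP) lies midway between the tips of the shut fingers; the grasp point (between the pads) lies 19 mm behind it (bot.pinch_z is the distance from the TCP to the grasp point, in mm); x points along the fingers, z is the direction in which the jaws open and shut, and the axes are right-handed (so a half turn about x gives the same grasp; the last joint's range is limited). The gripper opens to 85 mm and grips with 20 to 120 N. Pads are 22 mm wide; open, the fingers measure 114 mm over their backs; the gripper's body (76 mm by 85 mm) begins 54 mm behind the grasp point. The pads swing forward as they close: fully open they stand 13 mm farther back than shut.
Start: joints at [65.523, 15.837, -1.513, 72.651, 0, 84.076], TCP at [198.863, 592.516, 231.313] pointing down, gripper open.
Joint ranges: [-178.77, 178.77], [-48.84, 107.48], [-61.69, 71.31], [-111.58, 123.2], [-90, 87.43], [-180, 180]. Speed limits (degrees/s): [147.25, 147.25, 180, 180, 180, 180].

### API

Orientations are given as a 3x3 rotation matrix whose columns are the frame's x, y, z axes.
In Python, from rig import bot, eyes gives the robot as it stands.
- The arm moves only by the tool move_arm, never from a script. Its argument "rows" is a list of rows, each a list of 7 numbers: the turn, a rotation vector about the tool's x, y, z scaled (see below), then the shift along the tool's x, y, z scaled (see below), then the closure, from -1 (fully open) to 1 (shut), so that 0 is half open. In form: [[rx, ry, rz, x, y, z, fingers], ...]. A call has 1 to 20 rows; each row is the pose to reach, as a shift and turn from the pose commanded when the call began, along the tool's axes at that moment; what a row does not reach only later rows make up. The controller multiplies each number of a shift by 10 cm and each number of a turn by 90 degrees. A row lasts 1/8 s, in which the tool goes at most 62.5 mm and 10.7 degrees, less where a joint would pass 70% of its speed; a pose out of reach is approached as far as the arm can. A call with a number of a shift or a turn outside -1 to 1 is refused whole. A call with a gripper value outside its range is refused whole. The fingers move at their own pace and stop on an object; "squeeze" is the grip in N (left out, the last holds). Time passes only in rows, so rows that repeat a pose let the fingers close. It gives the time, the measured TCP pose, the force and the opening at its end, in the units of the state.
- bot.get_state(): the state, without advancing time (a new reading comes with each control period).
- eyes.camera(name): name is "scene" or "top"; returns a dict with "image" (480x640x3 uint8, blue, green, red), "intrinsics" (3x3 intrinsics, pixels), "eye" and "orientation" of the camera in the world. Camera axes: x right, y up, looking along -z (the intrinsics and any distortion apply to the point x, -y, -z); pixel columns grow to the right and rows downward; lengths in mm; the calibration is good to about 2 mm. A picture is of the moment at which its call begins. There is no depth.
- bot.hand_in(): hands the job in, once; it reports no verdict.
The state is a dict: "time_s": time; "qpos": joint angles; "dq": joint speeds; "tau": joint torques, N m; "tool_pos": TCP position; "eef_rot": TCP orientation; "force": force on the tool from outside, world axes, zero at the start; "moment": the same for the moment, N m; "grip_width": opening from 0.0 (shut) to 1.0 (fully open).
Only numpy, scipy, OpenCV 4.12 (cv2) and the standard library are available. Lean on these libraries where they do the work, as an engineer would, in place of code of your own. Each camera call takes 0.05 s, during which the arm holds its last target.

## Working session

There is one attempt and no reset: what is moved stays moved. The work goes in short steps, Python scripts to look and compute and a tool call to move; the robot and the scene stay as the last step left them, time stands still between calls to the robot, and variables do not carry over. Pictures are saved under pics/ and viewed, and the job is handed in when it is done.

Besides the shell and the picture viewer there is one more tool, called after "Emit:" as name(argument=value, ...) on one line, values as JSON. move_arm: Moves the arm, as the interface text tells. Its arguments: {"type":"object","properties":{"rows":{"type":"array","items":{"type":"array","items":{"type":"number","minimum":-1,"maximum":1}}},"squeeze":{"type":"number"}},"required":["rows"]}

```bash
ls; mkdir -p pics; cat > h.py <<'E'
import numpy as np, cv2
from rig import bot, eyes
E
python3 - <<'E'
from h import *
for n in("scene","top"):
    c=eyes.camera(n); cv2.imwrite(f"pics/{n}0.png",c["image"]); print(n,c["intrinsics"],c["eye"],c["orientation"],c.keys())
s=bot.get_state(); print(s)
E
```

```text
pics
scene [[567.64264522   0.         313.08610855]
 [  0.         567.64264522 243.79680145]
 [  0.           0.           1.        ]] [1249.59451729  578.19060512  902.37710591] [[-0.64260059 -0.49206739  0.58731096]
 [ 0.76614789 -0.42171335  0.48494872]
 [ 0.00904942  0.76159538  0.64798965]] dict_keys(['image', 'intrinsics', 'eye', 'orientation'])
top [[493.43965282   0.         314.50566377]
 [  0.         493.43965282 235.79162628]
 [  0.           0.           1.        ]] [ 443.03181546    2.31935021 1128.63031565] [[ 0.0068695   0.99760006 -0.06889803]
 [-0.99997523  0.0067476  -0.00200184]
 [-0.00153213  0.06891007  0.9976217 ]] dict_keys(['image', 'intrinsics', 'eye', 'orientation'])
{'time_s': 0.1, 'qpos': array([ 6.55231810e+01,  1.58752051e+01, -1.58957712e+00,  7.26502571e+01,
        6.69646779e-04,  8.40749022e+01]), 'dq': array([-0.01395585, -0.06361481,  0.08681256,  0.0243369 ,  0.02884497,
       -0.03631986]), 'tau': array([ 2.60906600e-04, -4.46707785e+01,  2.96128696e+01,  8.47287214e-03,
       -1.11997554e-04,  8.01425870e-06]), 'tool_pos': array([198.57283832, 591.87899867, 230.26071789]), 'eef_rot': array([[-8.42525205e-04, -9.48036740e-01,  3.18159754e-01],
       [-1.82252812e-03,  3.18160794e-01,  9.48035014e-01],
       [-9.99997984e-01,  2.18888295e-04, -1.99588211e-03]]), 'force': array([-0.01155935, -0.96793056, -0.73029817]), 'moment': array([-0.02421851,  0.00934895, -0.02706559]), 'grip_width': 1.0008341883507192}
```

View pics/scene0.png

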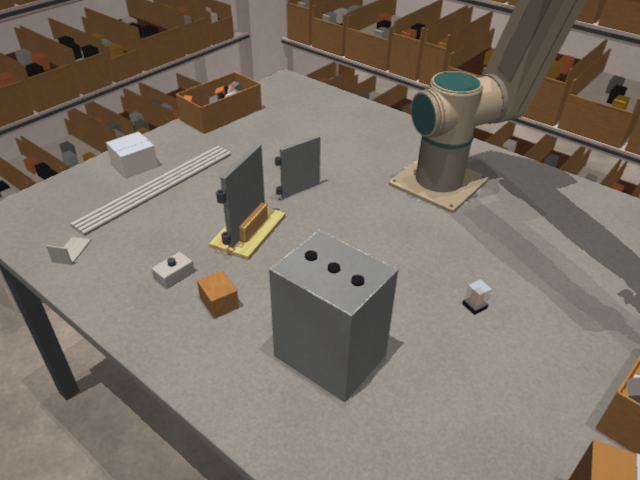

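View pics/top0.png

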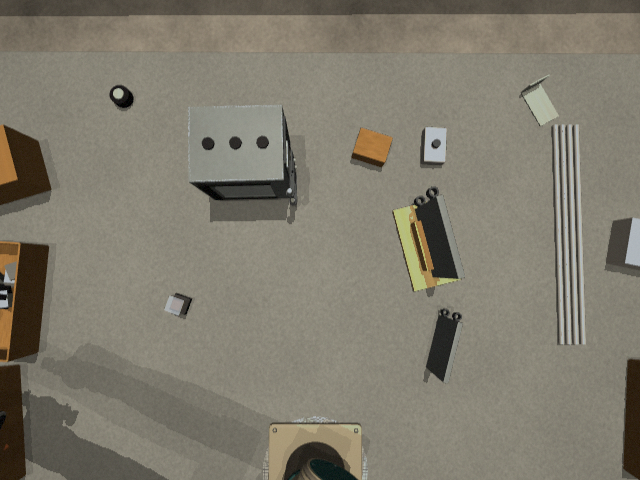

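```bash
cat >> h.py <<'E'
C={}
def cam(n):
    c=eyes.camera(n); C[n]=c; return c
def proj(c,P):
    P=np.atleast_2d(P).astype(float); q=(P-c["eye"])@c["orientation"]; K=c["intrinsics"]
    return np.c_[K[0,2]+K[0,0]*q[:,0]/-q[:,2], K[1,2]+K[1,1]*(-q[:,1])/-q[:,2]]
def ray(c,uv,z):
    K=c["intrinsics"]; d=np.array([(uv[0]-K[0,2])/K[0,0],-(uv[1]-K[1,2])/K[1,1],-1])
    d=c["orientation"]@d; t=(z-c["eye"][2])/d[2]; return c["eye"]+t*d
def crop(img,x0,y0,x1,y1,k): return cv2.resize(img[y0:y1,x0:x1],None,fx=k,fy=k,interpolation=cv2.INTER_CUBIC)
E
python3 - <<'E'
from h import *
t=cv2.imread("pics/top0.png"); s=cv2.imread("pics/scene0.png")
a=crop(t,180,90,310,230,4); b=crop(t,380,175,480,300,4)
cv2.imwrite("pics/c1.png",a); cv2.imwrite("pics/c2.png",b)
cv2.imwrite("pics/c3.png",crop(s,200,130,330,260,4)); cv2.imwrite("pics/c4.png",crop(s,260,220,410,400,3))
E
```

```text
(no output)
```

View pics/c1.png

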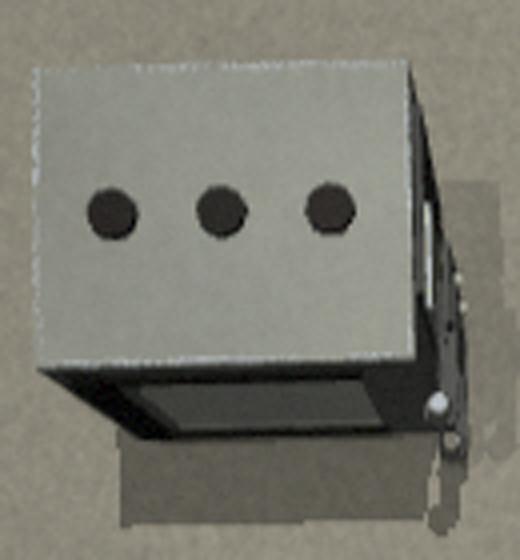

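View pics/c2.png

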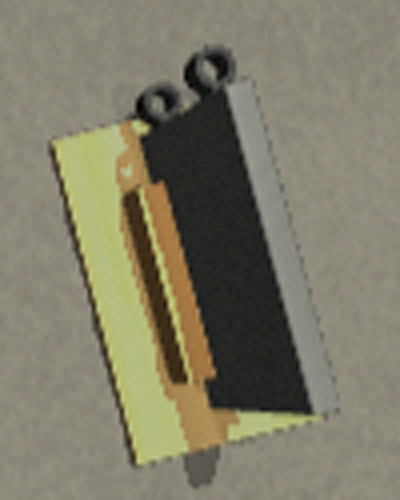

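View pics/c3.png

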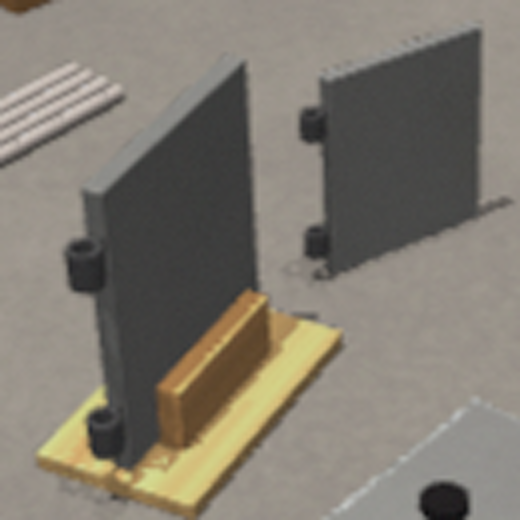

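View pics/c4.png

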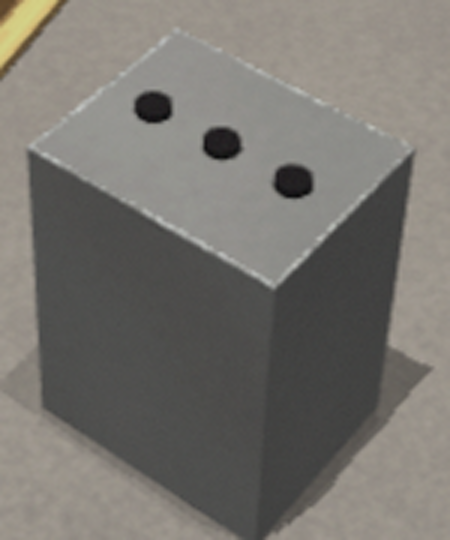

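```bash
cat > fit.py <<'E'
from h import *
from scipy.optimize import least_squares
t=cam("top"); s=cam("scene")
def Rz(a): return np.array([[np.cos(a),-np.sin(a),0],[np.sin(a),np.cos(a),0],[0,0,1]])
def fit(obs,x0):
    def res(p):
        R=Rz(p[2]); r=[]
        for c,L,uv in obs: r.append((proj(c,R@np.array(L,float)+[p[0],p[1],0])[0]-uv))
        return np.ravel(r)
    o=least_squares(res,x0,loss="soft_l1"); return o.x,o.fun.reshape(-1,2)
X,Y,H=70,87,235
T=lambda a,b:(180+a/4,90+b/4)
S=lambda a,b:(260+a/3,220+b/3)
top=[(t,(X,Y,H),T(35,68)),(t,(X,-Y,H),T(407,62)),(t,(-X,-Y,H),T(415,358)),(t,(-X,Y,H),T(38,368))]
sc=[(s,(-X,Y,H),S(412,150)),(s,(X,Y,H),S(272,288)),(s,(X,-Y,H),S(30,150)),(s,(-X,-Y,H),S(178,30)),(s,(X,-Y,0),S(43,408)),(s,(X,Y,0),S(252,540)),(s,(-X,Y,0),S(380,408))]
for o in (top,sc,top+sc):
    p,r=fit(o,[640,180,0]); print(p[:2].round(1),np.degrees(p[2]).round(2)); print(r.round(1).tolist())
p,_=fit(top+sc,[640,180,0])
for z,z0 in((196,170),(68,50)):
    q=Rz(p[2])@[-89,-95,0]+[p[0],p[1],0]; print("nom",q[:2].round(1),proj(t,[q[0],q[1],z]).round(1))
for uv,z in((T(437,403),196),(T(452,440),68)): print("seen",uv,ray(t,uv,z).round(1))
# door
D=lambda a,b:(380+a/4,175+b/4)
d=[(t,(80,7,212),D(0,0))]
for a,b in((230,82),(252,82),(340,408),(313,415)): print("doortop",ray(t,D(a,b),212).round(1))
print("knuck up",ray(t,D(210,69),112+70).round(1),"low",ray(t,D(158,104),112-50).round(1))
G=lambda a,b:(200+a/4,130+b/4)
for a,b in((85,190),(104,190),(240,50),(246,60)): print("scene doortop",ray(s,G(a,b),212).round(1))
E
python3 fit.py
```

```text
[674.4 149.8] 1.78
[[-0.3, 0.2], [0.7, -0.6], [0.2, 0.3], [-0.6, 0.1]]
[673.5 149.6] 1.31
[[1.2, -0.3], [0.4, 0.6], [-1.0, -1.0], [-0.0, -0.5], [-0.4, -0.5], [0.4, 2.9], [-0.7, -0.1]]
[674.  149.7] 1.52
[[-0.1, 0.2], [0.9, -0.2], [0.1, 0.7], [-0.7, 0.1], [1.1, -0.3], [0.6, 0.7], [-1.1, -0.6], [-0.4, -0.3], [-0.6, -0.1], [0.5, 3.1], [-0.8, -0.0]]
nom [587.5  52.4] [[289.5 193.7]]
nom [587.5  52.4] [[292.6 202.8]]
seen (289.25, 190.75) [593.2  52.9 196. ]
seen (293.0, 200.0) [593.7  51.6  68. ]
doortop [ 583.5 -225.6  212. ]
doortop [ 583.6 -235.8  212. ]
doortop [ 431.8 -274.9  212. ]
doortop [ 428.5 -262.3  212. ]
knuck up [ 594.4 -223.4  182. ] low [ 594.1 -223.6   62. ]
scene doortop [ 583.5 -232.5  212. ]
scene doortop [ 576.8 -224.7  212. ]
scene doortop [ 421.8 -272.3  212. ]
scene doortop [ 427.8 -261.6  212. ]
```

```bash
cat > fit2.py <<'E'
from fit import *
print("-----")
d=[(t,(80,7,212),D(228,84)),(t,(80,-7,212),D(254,82)),(t,(-80,-7,212),D(340,408)),(t,(-80,7,212),D(311,416)),(t,(92,0,182),D(210,69)),(t,(92,0,62),D(158,104)),
 (s,(80,-7,212),G(84,190)),(s,(80,7,212),G(104,191)),(s,(-80,7,212),G(246,60)),(s,(92,0,182),G(84,246)),(s,(92,0,62),G(106,415))]
for o in(d[:6],d[6:],d):
    p,r=fit(o,[505,-248,.24]); print(p[:2].round(1),np.degrees(p[2]).round(2)); print(r.round(1).tolist())
def draw(c,img,p,off,k,zc=112):
    R=Rz(p[2]); f=lambda L:tuple(((proj(c,R@np.array(L,float)+[p[0],p[1],zc])[0]-off+.5)*k).astype(int))
    for z in(-100,100):
        q=[f((a,b,z)) for a,b in((80,7),(80,-7),(-80,-7),(-80,7))]; cv2.polylines(img,[np.array(q)],True,(0,255,0) if z>0 else (255,0,0),1)
    for z in(45,70,-75,-50):
        q=[f((92+10.5*np.cos(a),10.5*np.sin(a),z)) for a in np.linspace(0,6.28,24)]; cv2.polylines(img,[np.array(q)],True,(0,0,255),1)
if __name__=="__main__":
    a=crop(t["image"],390,180,470,290,5);draw(t,a,p,np.array([390,180]),5)
    b=crop(s["image"],205,140,295,250,5);draw(s,b,p,np.array([205,140]),5)
    cv2.imwrite("pics/d1.png",np.hstack([a[:550],b[:550]])[:,:800])
E
python3 fit2.py | sed -n '/---/,$p'
```

```text
-----
[ 506.2 -248.3] 14.53
[[-1.7, 0.4], [-0.9, -1.0], [0.2, 0.7], [0.1, 0.6], [1.0, -0.4], [0.8, -0.5]]
[ 503.6 -250. ] 15.03
[[-0.6, -0.7], [-0.1, 0.6], [0.2, -0.9], [0.5, 0.3], [-0.1, 0.4]]
[ 505.5 -248.3] 14.7
[[-1.8, 0.7], [-1.1, -0.6], [0.3, 1.0], [0.3, 0.9], [0.8, -0.1], [0.7, -0.2], [-0.9, -0.2], [-0.4, 1.2], [0.3, -0.3], [0.2, 0.9], [-0.4, 1.0]]
```

View pics/d1.png

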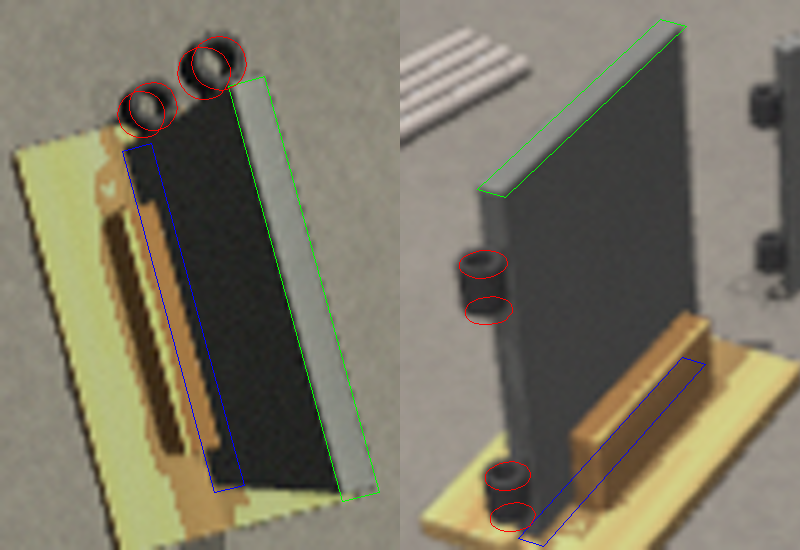

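Emit:
move_arm(rows=[[0,0,0,-0.7,-0.2,-0.25,-1],[0,0,0,-1,-0.5,-0.6,-1],[0,0,0,-1,-0.8,-1,-1]])

```text
time_s: 0.68
tool_pos: [244.5, 473.3, 335.5]
eef_rot: [[0.005, -0.948, 0.317], [0.006, 0.317, 0.948], [-1.0, -0.002, 0.008]]
force: [0.7, -0.3, -0.0]
grip_width: 0.999
```

Emit:
move_arm(rows=[[0,0,0,0,-0.4,-0.5,-1],[0,0,0,0,-0.8,-1,-1]])

```text
time_s: 0.92
tool_pos: [286.2, 353.3, 331.6]
eef_rot: [[0.001, -0.948, 0.317], [0.001, 0.317, 0.948], [-1.0, -0.001, 0.001]]
force: [0.8, -0.1, 0.6]
grip_width: 1.002
```

Emit:
move_arm(rows=[[0,0,0,0,-0.4,-0.5,-1],[0,0,0,0,-0.8,-1,-1]])

```text
time_s: 1.18
tool_pos: [329.1, 235.7, 331.5]
eef_rot: [[0.001, -0.948, 0.317], [0.0, 0.317, 0.948], [-1.0, -0.001, 0.001]]
force: [1.1, 0.3, 0.9]
grip_width: 0.999
```

Emit:
move_arm(rows=[[0,0,0,0,-0.4,-0.5,-1],[0,0,0,0,-0.8,-1,-1]])

```text
time_s: 1.42
tool_pos: [372.1, 118.3, 331.6]
eef_rot: [[0.002, -0.948, 0.318], [0.0, 0.318, 0.948], [-1.0, -0.001, 0.001]]
force: [0.8, 0.9, 0.1]
grip_width: 1.002
```

Emit:
move_arm(rows=[[0,0,0,0,-0.4,-0.5,-1],[0,0,0,0,-0.8,-1,-1]])

```text
time_s: 1.68
tool_pos: [415.1, 0.7, 331.7]
eef_rot: [[0.001, -0.948, 0.318], [0.0, 0.318, 0.948], [-1.0, -0.001, 0.001]]
force: [1.5, 0.0, -0.0]
grip_width: 0.999
```

Emit:
move_arm(rows=[[0,0,0,0,-0.4,-0.5,-1],[0,0,0,0,-0.8,-1,-1]])

```text
time_s: 1.92
tool_pos: [458.1, -116.8, 331.6]
eef_rot: [[0.001, -0.948, 0.319], [0.0, 0.319, 0.948], [-1.0, -0.001, 0.0]]
force: [1.4, 0.8, 0.2]
grip_width: 1.001
```

Emit:
move_arm(rows=[[-0.1,0,0,0,-0.3,-0.4,-1],[-0.2,0,0,0,-0.6,-0.8,-1],[-0.3,0,0,0,-0.6,-0.8,-1],[-0.37,0,0,0,-0.6,-0.8,-1],[-0.37,0,0,0,-0.6,-0.8,-1]])

```text
time_s: 2.55
tool_pos: [489.1, -209.7, 331.2]
eef_rot: [[-0.0, -0.967, -0.253], [0.0, -0.253, 0.967], [-1.0, 0.0, 0.0]]
force: [-0.1, -0.4, 0.5]
grip_width: 1.0
```

Emit:
move_arm(rows=[[0,0,0,0.1,-0.06,-0.41,-1],[0,0,0,0.6,-0.06,-0.41,-1],[0,0,0,0.9,-0.06,-0.41,-1],[0,0,0,0.9,-0.06,-0.41,-1]])

```text
time_s: 3.05
tool_pos: [503.4, -246.3, 238.5]
eef_rot: [[-0.005, -0.967, -0.253], [0.003, -0.253, 0.967], [-1.0, 0.004, 0.005]]
force: [-0.8, 0.3, -0.1]
grip_width: 1.001
```

```bash
python3 - <<'E'
from h import *
a=crop(cam("top")["image"],380,170,490,300,4); b=crop(cam("scene")["image"],170,100,300,230,4)
cv2.imwrite("pics/e1.png",np.hstack([a[:520,:400],b[:520,:400]])); print(bot.get_state()["tool_pos"])
E
```

```text
[ 505.77941487 -247.73015273  242.28211211]
```

View pics/e1.png

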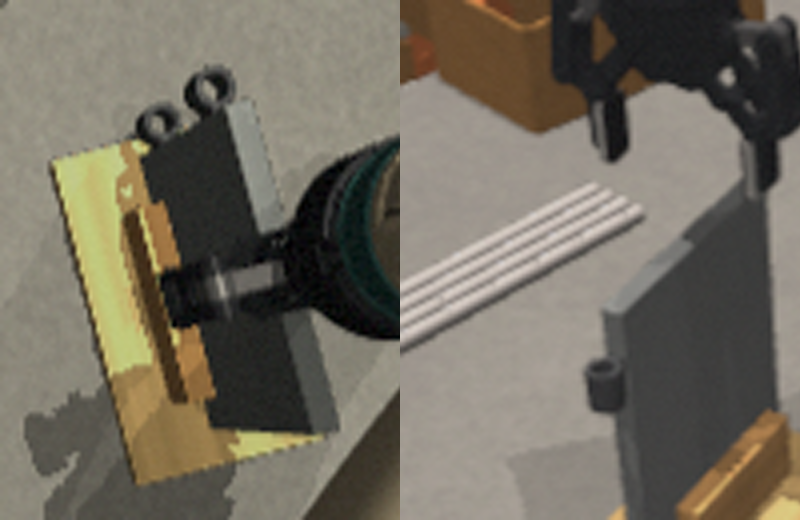

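Emit:
move_arm(rows=[[0,0,0,0.4,0,0,-1],[0,0,0,0.61,0,0,-1],[0,0,0,0.61,0,0,-1],[0,0,0,0.61,0,0,0.4],[0,0,0,0.61,0,0,0.6],[0,0,0,0.61,0,0,0.8],[0,0,0,0.61,0,0,1],[0,0,0,0.61,0,0,1],[0,0,0,0.61,0,0,1]], squeeze=70)

```text
time_s: 4.28
tool_pos: [506.0, -248.2, 181.1]
eef_rot: [[0.001, -0.967, -0.255], [-0.001, -0.255, 0.967], [-1.0, -0.001, -0.001]]
force: [-0.4, -0.2, 4.3]
grip_width: 0.15
```

Emit:
move_arm(rows=[[0,0,0,0,0,0,1],[0,0,0,-0.05,0,0,1],[0,0,0,-0.1,0,0,1],[0,0,0,-0.2,0,0,1],[0,0,0,-0.4,0,0,1],[0,0,0,-0.6,0,0,1],[0,0,0,-0.8,0,0,1],[0,0,0,-1,0,0,1],[0,0,0,-1,0,0,1]])

```text
time_s: 5.4
tool_pos: [506.3, -247.7, 282.3]
eef_rot: [[0.003, -0.967, -0.255], [-0.001, -0.255, 0.967], [-1.0, -0.003, -0.001]]
force: [-0.1, -0.0, -3.3]
grip_width: 0.152
```

```bash
python3 - <<'E'
from h import *
a=crop(cam("top")["image"],380,170,490,300,4); b=crop(cam("scene")["image"],170,80,300,210,4)
cv2.imwrite("pics/e2.png",np.hstack([a[:520,:400],b[:520,:400]])); s=bot.get_state();print(s["tool_pos"],s["force"],s["moment"],s["grip_width"])
E
```

```text
[ 505.05393143 -247.1368875   279.81547399] [-0.32294384  0.34639791 -4.12599309] [-0.01830369  0.03358717 -0.01179994] 0.15491490578386113
```

View pics/e2.png

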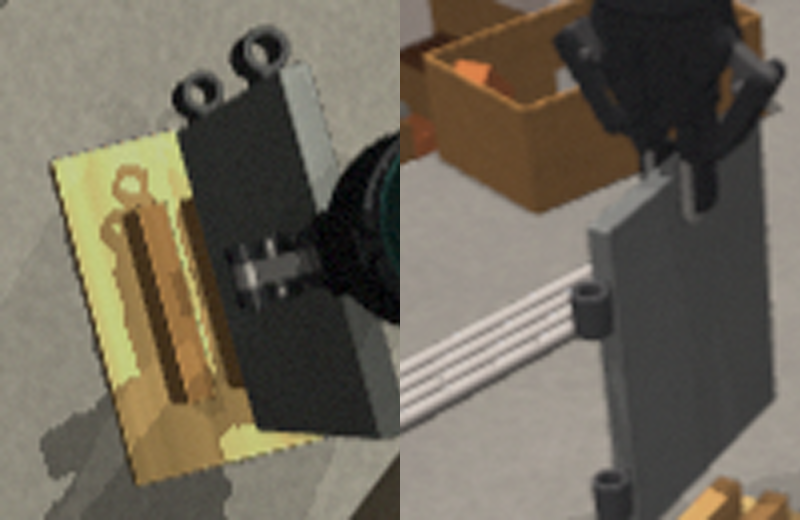

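Emit:
move_arm(rows=[[0.03,0,0,0,-0.04,0.15,1],[0.06,0,0,0,-0.12,0.45,1],[0.1,0,0,0,-0.2,0.8,1],[0.147,0,0,0,-0.25,1,1],[0.147,0,0,0,-0.25,1,1]])

```text
time_s: 6.12
tool_pos: [503.0, -142.8, 278.8]
eef_rot: [[-0.003, -1.0, -0.029], [0.002, -0.029, 1.0], [-1.0, 0.003, 0.002]]
force: [-0.9, 0.5, -3.7]
grip_width: 0.155
```

Emit:
move_arm(rows=[[0,0,0,0,0,0.15,1],[0,0,0,0.1,0,0.4,1],[0,0,0,0.2,0,0.65,1],[0,0,0,0.2,0,0.77,1]])

```text
time_s: 6.62
tool_pos: [500.9, -66.5, 259.0]
eef_rot: [[-0.003, -1.0, -0.027], [0.001, -0.027, 1.0], [-1.0, 0.003, 0.001]]
force: [-1.1, 0.7, -3.3]
grip_width: 0.152
```

Emit:
move_arm(rows=[[0,0,0,0,0,0.15,1],[0,0,0,0.1,0,0.4,1],[0,0,0,0.2,0,0.65,1],[0,0,0,0.2,0,0.77,1],[0,0,0,0.2,0,0.77,1],[0,0,0,0.2,0,0.77,1]])

```text
time_s: 7.38
tool_pos: [500.7, 8.6, 241.1]
eef_rot: [[0.001, -1.0, -0.026], [-0.001, -0.026, 1.0], [-1.0, -0.001, -0.001]]
force: [0.3, -0.5, -2.7]
grip_width: 0.156
```

```bash
python3 - <<'E'
from h import *
t=cam("top")["image"];b=cam("scene")["image"]
cv2.imwrite("pics/f1.png",crop(t,220,150,360,270,5)); cv2.imwrite("pics/f2.png",b); s=bot.get_state();print(s["tool_pos"],s["eef_rot"],s["force"],s["moment"],s["grip_width"])
E
```

```text
[500.51127169   8.56242943 240.81328387] [[ 9.22998122e-04 -9.99674838e-01 -2.54826794e-02]
 [-4.73672262e-04 -2.54831244e-02  9.99675140e-01]
 [-9.99999462e-01 -9.10627838e-04 -4.97039118e-04]] [ 0.43456259 -0.14993847 -4.43776586] [-0.01035534 -0.01519613 -0.00368584] 0.15021533191612327
```

View pics/f1.png

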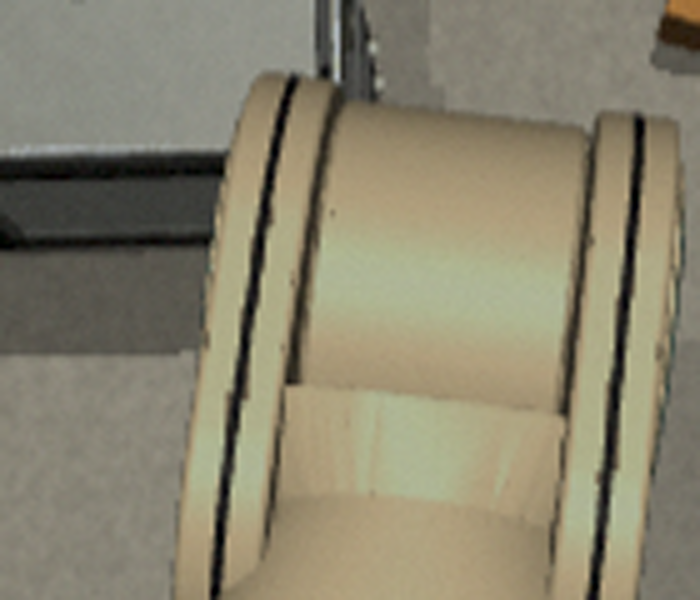

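View pics/f2.png

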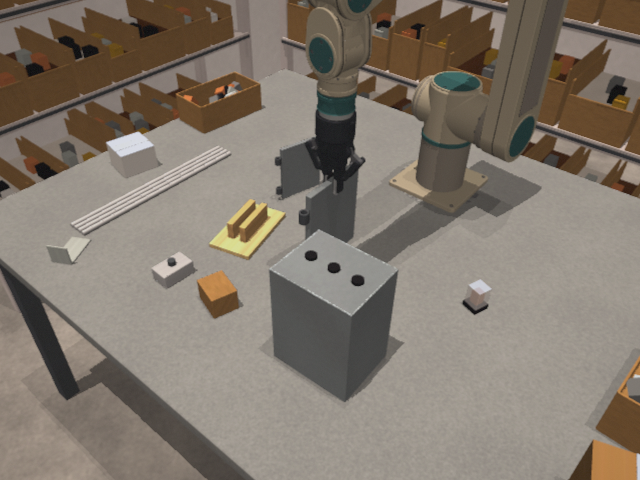

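```bash
python3 - <<'E'
from h import *
t=cam("top"); s=cam("scene")
im=cv2.imread("pics/e2.png")
cv2.imwrite("pics/e2z.png",np.hstack([cv2.resize(im[10:130,160:300],None,fx=5,fy=5)]))
tcp=np.array([505.5,-247.4]); a=np.radians(14.75); u=np.array([np.cos(a),np.sin(a)]); v=np.array([-u[1],u[0]])
for uv,z in(((380+263/4,170+53/4),281),((380+198/4,170+97/4),161)):
    k=ray(t,uv,z)[:2]; print(k.round(1),"along",((k-tcp)@u).round(1),"across",((k-tcp)@v).round(1))
p=bot.get_state()["tool_pos"]; a=np.radians(1.46)
K=np.array([p[0]+91.7*np.cos(a),p[1]+91.7*np.sin(a)])
print("pred",K,proj(s,[[*K,p[2]],[*K,p[2]-120]]).round(1))
im=crop(s["image"],280,190,370,250,8);
uv=proj(s,[*K,p[2]+1])[0]
for z in(p[2]+1,p[2]-24):
  q=[((proj(s,[K[0]+10.5*np.cos(b),K[1]+10.5*np.sin(b),z])[0]-[280,190]+.5)*8).astype(int) for b in np.linspace(0,6.28,30)]
  cv2.polylines(im,[np.array(q)],True,(0,0,255),1)
cv2.imwrite("pics/g1.png",im)
E
```

```text
[ 594.4 -222.9] along 92.2 across 1.0
[ 593.7 -222.4] along 91.6 across 1.7
pred [591.98729885  11.01606461] [[303.7 213.2]
 [303.8 259.7]]
```

View pics/g1.png

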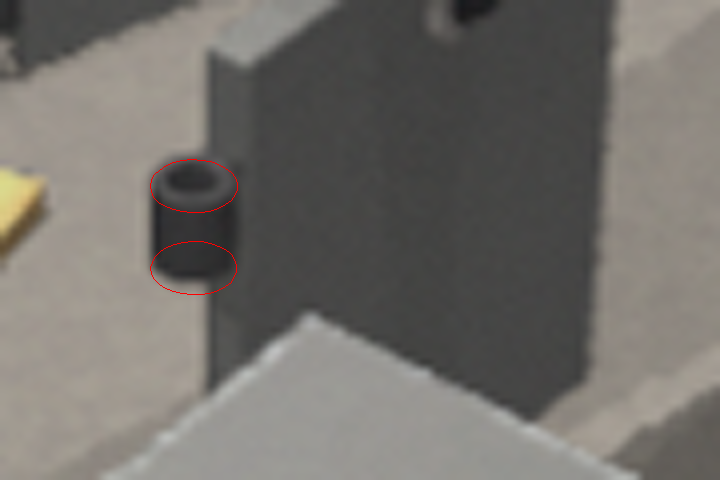

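View pics/e2z.png

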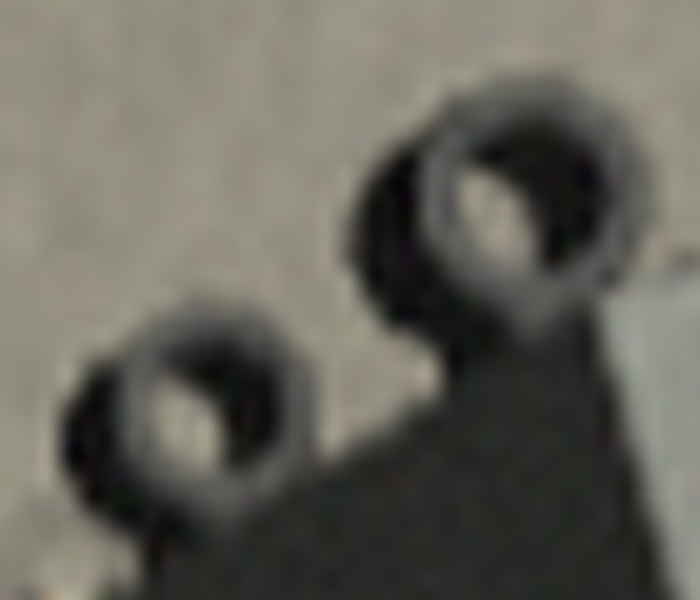

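```bash
cat > ov.py <<'E'
from h import *
def big(img,x0,y0,x1,y1,k,c,rings,fname,scale=1):
    # img px = raw*scale crop ; returns overlay
    pass
t=cam("top")
raw=cv2.imread("pics/top0.png")
K=10;x0,y0,x1,y1=275,170,305,215
im=cv2.resize(raw[y0:y1,x0:x1],None,fx=K,fy=K,interpolation=cv2.INTER_CUBIC)
clean=im.copy()
def ring(im,x,y,z,r,col,x0,y0,K):
    P=[[x+r*np.cos(b),y+r*np.sin(b),z] for b in np.linspace(0,2*np.pi,40)]
    q=((proj(t,P)-[x0,y0]+.5)*K).astype(int); cv2.polylines(im,[q],True,col,1)
px,py=594,52.3
for z in(196,170): ring(im,px,py,z,5 if z>190 else 8.5,(0,0,255),x0,y0,K)
for z in(68,50): ring(im,px,py,z,5 if z>60 else 8.5,(0,255,0),x0,y0,K)
cv2.imwrite("pics/h1.png",np.hstack([clean,im]))
e=cv2.imread("pics/e2.png")[:, :400]
ex,ey,ew,eh=160,10,140,120; k2=4
im=cv2.resize(e[ey:ey+eh,ex:ex+ew],None,fx=k2,fy=k2,interpolation=cv2.INTER_CUBIC)
tcp=np.array([505.5,-247.4]); a=np.radians(14.75)
for al,ac,col in((92,0,(0,0,255)),(93,-1,(0,255,0))):
    kx,ky=tcp+[al*np.cos(a)-ac*np.sin(a),al*np.sin(a)+ac*np.cos(a)]
    for z in(281,161):
      for r in(10.5,6.5): ring(im,kx,ky,z,r,col,380+ex/4,170+ey/4,16)
cv2.imwrite("pics/h2.png",im)
E
python3 ov.py
```

```text
(no output)
```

View pics/h1.png

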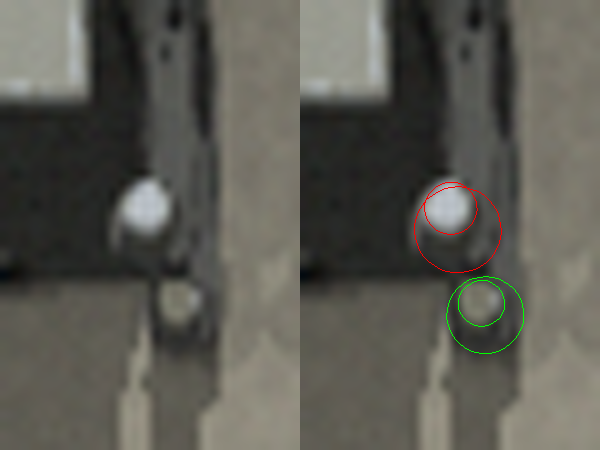

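View pics/h2.png

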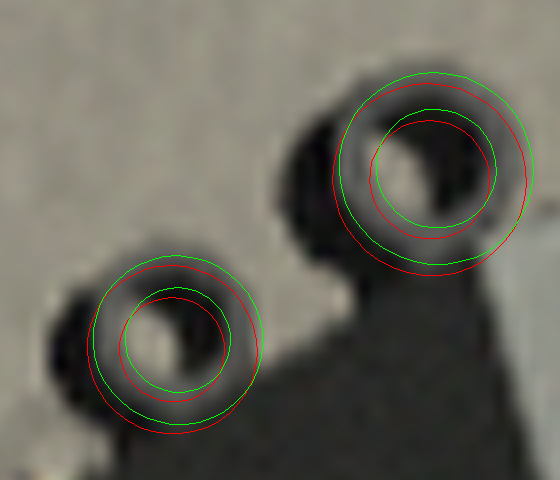

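Emit:
move_arm(rows=[[0,0,0,0.08,0,0.1,1],[0,0,0,0.14,-0.01,0.25,1],[0,0,0,0.14,-0.016,0.35,1],[0,0,0,0.14,-0.016,0.4,1],[0,0,0,0.14,-0.016,0.425,1],[0,0,0,0.14,-0.016,0.425,1],[0,0,0,0.14,-0.016,0.425,1]])

```text
time_s: 8.5
tool_pos: [500.6, 51.6, 226.5]
eef_rot: [[0.0, -1.0, -0.026], [-0.0, -0.026, 1.0], [-1.0, -0.0, -0.0]]
force: [0.3, -0.7, -3.1]
grip_width: 0.154
```

```bash
python3 - <<'E'
from h import *
t=cam("top")["image"];b=cam("scene")["image"]
cv2.imwrite("pics/i1.png",np.hstack([crop(t,240,150,320,230,5),crop(b,280,180,360,260,5)])); s=bot.get_state();print(s["tool_pos"],s["eef_rot"].round(4),s["force"],s["moment"],s["grip_width"])
E
```

```text
[500.6032156   51.59198745 226.4170377 ] [[ 2.000e-04 -9.997e-01 -2.600e-02]
 [-1.000e-04 -2.600e-02  9.997e-01]
 [-1.000e+00 -2.000e-04 -1.000e-04]] [ 0.36221448 -0.01108505 -4.0344104 ] [0.0647528  0.09792506 0.00031648] 0.14949952541105227
```

View pics/i1.png

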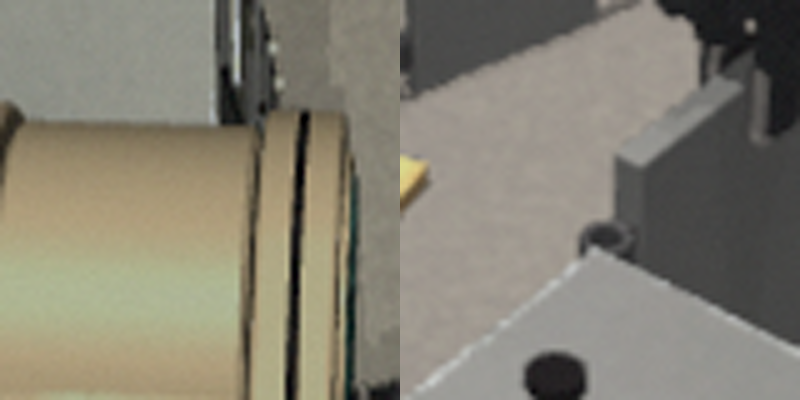

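Emit:
move_arm(rows=[[0,0,0,0.02,0,0,1],[0,0,0,0.04,0,0,1],[0,0,0,0.05,0,0,1],[0,0,0,0.05,0,0,1]])

```text
time_s: 9.1
tool_pos: [500.4, 51.8, 221.1]
eef_rot: [[-0.0, -1.0, -0.026], [-0.0, -0.026, 1.0], [-1.0, 0.0, 0.0]]
force: [0.1, 0.2, -3.6]
grip_width: 0.149
```

Emit:
move_arm(rows=[[0,0,0,0.01,0,0,1],[0,0,0,0.02,0,0,1],[0,0,0,0.02,0,0,1]])

```text
time_s: 9.48
tool_pos: [500.8, 51.9, 219.6]
eef_rot: [[0.001, -1.0, -0.027], [-0.0, -0.027, 1.0], [-1.0, -0.001, -0.0]]
force: [1.2, -0.1, -1.9]
grip_width: 0.152
```

```bash
cat > st.py <<'E'
from h import *
F=[];
for i in range(1):
    s=bot.get_state(); print(s["time_s"],s["tool_pos"].round(2),"F",s["force"].round(1),"M",s["moment"].round(3),s["eef_rot"][:,0].round(4),"yaw",np.degrees(np.arctan2(-s["eef_rot"][1,1],-s["eef_rot"][0,1])).round(2),round(s["grip_width"],3))
E
python3 st.py
```

```text
9.475 [500.81  51.85 219.59] F [ 1.2 -0.1 -1.9] M [ 0.025 -0.003  0.004] [ 7.e-04 -0.e+00 -1.e+00] yaw 1.52 0.152
```

Emit:
move_arm(rows=[[0,0,0,0.01,0,0,1],[0,0,0,0.01,0,0,1]])

```text
time_s: 9.72
tool_pos: [500.8, 51.4, 218.3]
eef_rot: [[0.0, -1.0, -0.026], [-0.001, -0.026, 1.0], [-1.0, -0.0, -0.001]]
force: [-0.0, -1.3, -3.3]
grip_width: 0.149
```

```bash
python3 st.py
```

```text
9.725 [500.77  51.44 218.25] F [-0.  -1.3 -3.3] M [-0.304 -0.227 -0.155] [ 5.e-04 -1.e-03 -1.e+00] yaw 1.49 0.149
```

Emit:
move_arm(rows=[[0,0,0,0.01,0,0,1],[0,0,0,0.01,0,0,1]])

```text
time_s: 9.98
tool_pos: [500.7, 51.5, 217.2]
eef_rot: [[0.0, -1.0, -0.026], [-0.001, -0.026, 1.0], [-1.0, -0.0, -0.001]]
force: [1.6, -2.8, -3.8]
grip_width: 0.151
```

```bash
python3 st.py
```

```text
9.975 [500.74  51.49 217.17] F [ 1.6 -2.8 -3.8] M [-0.407 -0.27  -0.149] [ 3.e-04 -8.e-04 -1.e+00] yaw 1.49 0.151
```

Emit:
move_arm(rows=[[0,0,0,0.01,0,0,1],[0,0,0,0.01,0,0,1]])

```text
time_s: 10.22
tool_pos: [500.7, 51.6, 216.3]
eef_rot: [[0.0, -1.0, -0.026], [-0.001, -0.026, 1.0], [-1.0, -0.0, -0.001]]
force: [1.7, -2.9, -3.3]
grip_width: 0.149
```

```bash
python3 st.py
```

```text
10.225 [500.74  51.58 216.29] F [ 1.7 -2.9 -3.3] M [-0.581 -0.372 -0.229] [ 4.e-04 -6.e-04 -1.e+00] yaw 1.5 0.149
```

Emit:
move_arm(rows=[[0,0,0,0,-0.005,-0.008,1],[0,0,0,0,-0.005,-0.008,1]])

```text
time_s: 10.48
tool_pos: [500.8, 51.2, 216.2]
eef_rot: [[-0.001, -1.0, -0.027], [0.001, -0.027, 1.0], [-1.0, 0.0, 0.001]]
force: [1.6, -1.4, -3.2]
grip_width: 0.151
```

```bash
python3 st.py
```

```text
10.475 [500.84  51.25 216.21] F [ 1.6 -1.4 -3.2] M [-0.273 -0.187 -0.151] [-5.e-04  6.e-04 -1.e+00] yaw 1.53 0.151
```

Emit:
move_arm(rows=[[0,0,0,0.01,0,0,1],[0,0,0,0.01,0,0,1]])

```text
time_s: 10.72
tool_pos: [500.8, 51.2, 215.1]
eef_rot: [[-0.001, -1.0, -0.027], [0.0, -0.027, 1.0], [-1.0, 0.0, 0.0]]
force: [0.2, -0.2, -4.0]
grip_width: 0.156
```

```bash
python3 st.py
```

```text
10.725 [500.84  51.19 215.11] F [ 0.2 -0.2 -4. ] M [-0.207 -0.149 -0.049] [-5.e-04  3.e-04 -1.e+00] yaw 1.53 0.156
```

Emit:
move_arm(rows=[[0,0,0,0.01,0,0,1],[0,0,0,0.02,0,0,1],[0,0,0,0.02,0,0,1]])

```text
time_s: 11.1
tool_pos: [500.8, 51.1, 213.1]
eef_rot: [[-0.0, -1.0, -0.027], [0.0, -0.027, 1.0], [-1.0, 0.0, 0.0]]
force: [1.2, -0.5, -3.0]
grip_width: 0.151
```

```bash
python3 st.py
```

```text
11.1 [500.85  51.15 213.1 ] F [ 1.2 -0.5 -3. ] M [-0.105 -0.033 -0.085] [-5.e-04  2.e-04 -1.e+00] yaw 1.53 0.151
```

Emit:
move_arm(rows=[[0,0,0,0.01,0,0,1],[0,0,0,0.015,0,0,1],[0,0,0,0.015,0,0,1]])

```text
time_s: 11.48
tool_pos: [500.9, 51.1, 211.7]
eef_rot: [[-0.0, -1.0, -0.026], [0.0, -0.026, 1.0], [-1.0, 0.0, 0.0]]
force: [0.1, 0.0, -3.1]
grip_width: 0.153
```

```bash
python3 st.py
```

```text
11.475 [500.94  51.1  211.69] F [ 0.1  0.  -3.1] M [-0.051 -0.043 -0.039] [-3.e-04  2.e-04 -1.e+00] yaw 1.52 0.153
```

Emit:
move_arm(rows=[[0,0,0,0.01,0,0,1],[0,0,0,0.015,0,0,1],[0,0,0,0.015,0,0,1]])

```text
time_s: 11.85
tool_pos: [501.0, 51.1, 210.2]
eef_rot: [[-0.0, -1.0, -0.027], [0.0, -0.027, 1.0], [-1.0, 0.0, 0.0]]
force: [0.2, -0.6, -3.8]
grip_width: 0.15
```

```bash
python3 st.py
```

```text
11.85 [500.98  51.09 210.25] F [ 0.2 -0.6 -3.8] M [-0.078  0.021 -0.001] [-2.e-04  1.e-04 -1.e+00] yaw 1.52 0.15
```

Emit:
move_arm(rows=[[0,0,0,0.01,0,0,1],[0,0,0,0.02,0,0,1],[0,0,0,0.02,0,0,1]])

```text
time_s: 12.22
tool_pos: [500.9, 51.1, 208.2]
eef_rot: [[-0.0, -1.0, -0.027], [-0.0, -0.027, 1.0], [-1.0, 0.0, -0.0]]
force: [-0.1, 0.1, -4.4]
grip_width: 0.151
```

```bash
python3 st.py
```

```text
12.225 [500.94  51.08 208.15] F [-0.1  0.1 -4.4] M [ 0.034  0.064 -0.009] [-3.e-04 -0.e+00 -1.e+00] yaw 1.52 0.151
```

Emit:
move_arm(rows=[[0,0,0,0.01,0,0,1],[0,0,0,0.02,0,0,1],[0,0,0,0.03,0,0,1],[0,0,0,0.04,0,0,1],[0,0,0,0.04,0,0,1]])

```text
time_s: 12.85
tool_pos: [501.0, 51.0, 204.2]
eef_rot: [[-0.0, -1.0, -0.026], [-0.0, -0.026, 1.0], [-1.0, 0.0, -0.0]]
force: [-0.9, -0.2, -4.1]
grip_width: 0.153
```

```bash
python3 st.py
```

```text
12.85 [500.97  51.05 204.2 ] F [-0.9 -0.2 -4.1] M [-0.015 -0.028 -0.072] [-2.e-04 -0.e+00 -1.e+00] yaw 1.52 0.153
```

Emit:
move_arm(rows=[[0,0,0,0.01,0,0,1],[0,0,0,0.02,0,0,1],[0,0,0,0.03,0,0,1],[0,0,0,0.04,0,0,1],[0,0,0,0.04,0,0,1]])

```text
time_s: 13.48
tool_pos: [501.0, 51.0, 200.2]
eef_rot: [[-0.0, -1.0, -0.026], [-0.0, -0.026, 1.0], [-1.0, 0.0, -0.0]]
force: [-0.6, -0.1, -3.6]
grip_width: 0.153
```

```bash
python3 st.py
```

```text
13.475 [501.    51.03 200.19] F [-0.6 -0.1 -3.6] M [-0.023 -0.033 -0.032] [-2.e-04 -0.e+00 -1.e+00] yaw 1.52 0.153
```

Emit:
move_arm(rows=[[0,0,0,0.01,0,0,1],[0,0,0,0.02,0,0,1],[0,0,0,0.025,0,0,1],[0,0,0,0.03,0,0,1],[0,0,0,0.03,0,0,1]])

```text
time_s: 14.1
tool_pos: [501.0, 51.1, 197.3]
eef_rot: [[-0.0, -1.0, -0.026], [-0.0, -0.026, 1.0], [-1.0, 0.0, -0.0]]
force: [-0.1, -0.7, -4.2]
grip_width: 0.15
```

```bash
python3 st.py
```

```text
14.1 [501.05  51.05 197.29] F [-0.1 -0.7 -4.2] M [-0.025  0.022 -0.023] [-0. -0. -1.] yaw 1.52 0.15
```

Emit:
move_arm(rows=[[0,0,0,0.01,0,0,1],[0,0,0,0.02,0,0,1],[0,0,0,0.02,0,0,1]])

```text
time_s: 14.48
tool_pos: [501.0, 51.0, 195.2]
eef_rot: [[-0.0, -1.0, -0.026], [-0.0, -0.026, 1.0], [-1.0, 0.0, -0.0]]
force: [0.4, -0.2, -3.8]
grip_width: 0.152
```

```bash
python3 st.py
```

```text
14.475 [500.95  51.02 195.18] F [ 0.4 -0.2 -3.8] M [ 0.005  0.042 -0.036] [-3.e-04 -1.e-04 -1.e+00] yaw 1.51 0.152
```

Emit:
move_arm(rows=[[0,0,0,0.01,0,0,1],[0,0,0,0.01,0,0,1]])

```text
time_s: 14.72
tool_pos: [501.0, 51.0, 194.2]
eef_rot: [[-0.0, -1.0, -0.026], [-0.0, -0.026, 1.0], [-1.0, 0.0, -0.0]]
force: [0.5, -0.0, -3.8]
grip_width: 0.15
```

```bash
python3 st.py
```

```text
14.725 [500.99  51.02 194.2 ] F [ 0.5 -0.  -3.8] M [-0.069 -0.036  0.06 ] [-2.e-04 -1.e-04 -1.e+00] yaw 1.52 0.15
```

Emit:
move_arm(rows=[[0,0,0,0.005,0,0,1],[0,0,0,0.005,0,0,1]])

```text
time_s: 14.98
tool_pos: [501.1, 51.1, 194.0]
eef_rot: [[0.0, -1.0, -0.027], [-0.0, -0.027, 1.0], [-1.0, -0.0, -0.0]]
force: [-0.1, -0.8, -1.9]
grip_width: 0.154
```

```bash
python3 st.py
```

```text
14.975 [501.11  51.05 194.02] F [-0.1 -0.8 -1.9] M [-0.021  0.112 -0.05 ] [ 2.e-04 -0.e+00 -1.e+00] yaw 1.52 0.154
```

Emit:
move_arm(rows=[[0,0,0,0.005,0,0,1],[0,0,0,0.005,0,0,1]])

```text
time_s: 15.22
tool_pos: [501.1, 51.0, 193.8]
eef_rot: [[0.0, -1.0, -0.026], [-0.0, -0.026, 1.0], [-1.0, -0.0, -0.0]]
force: [-2.0, 0.3, 0.9]
grip_width: 0.154
```

```bash
python3 st.py
```

```text
15.225 [501.15  51.   193.84] F [-2.   0.3  0.9] M [-0.087  0.261 -0.034] [ 5.e-04 -1.e-04 -1.e+00] yaw 1.52 0.154
```

Emit:
move_arm(rows=[[0,0,0,0,0,0,0.65],[0,0,0,0,0,0,0.5],[0,0,0,0,0,0,0.2],[0,0,0,0,0,0,0],[0,0,0,0,0,0,0]])

```text
time_s: 15.85
tool_pos: [501.1, 51.0, 193.3]
eef_rot: [[0.0, -1.0, -0.026], [-0.0, -0.026, 1.0], [-1.0, -0.0, -0.0]]
force: [-1.2, -0.1, 0.1]
grip_width: 0.503
```

```bash
python3 - <<'E'
import st
from h import *
b=cam("scene")["image"];cv2.imwrite("pics/j1.png",crop(b,270,140,400,290,4))
E
```

```text
15.85 [501.12  51.03 193.32] F [-1.2 -0.1  0.1] M [ 0.012 -0.018  0.007] [ 1.e-04 -0.e+00 -1.e+00] yaw 1.51 0.503
```

View pics/j1.png

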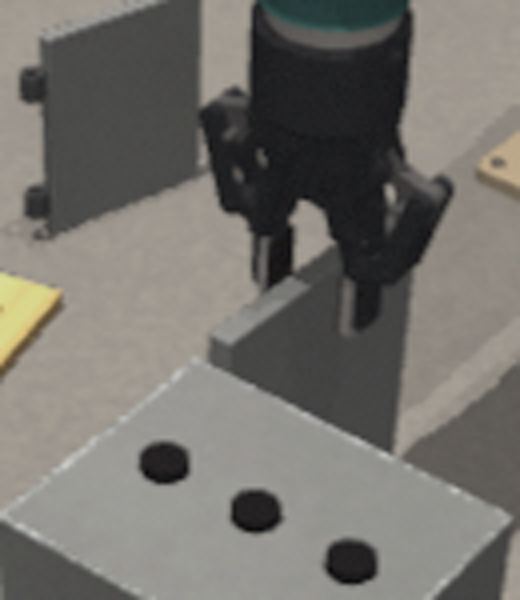

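Emit:
move_arm(rows=[[0,0,0,-0.1,0,0,0],[0,0,0,-0.35,0,0,0],[0,0,0,-0.65,0,0,0],[0,0,0,-0.65,0.1,-0.2,0.5],[0,0,0,-0.65,0.32,-0.5,1],[0,0,0,-0.65,0.32,-0.5,1],[0,0,0,-0.65,0.32,-0.5,1]])

```text
time_s: 16.77
tool_pos: [470.9, 0.3, 258.9]
eef_rot: [[0.001, -1.0, -0.026], [0.0, -0.026, 1.0], [-1.0, -0.001, 0.0]]
force: [0.1, 0.1, -0.2]
grip_width: -0.0
```

```bash
python3 - <<'E'
import st
from h import *
b=cam("scene")["image"];t=cam("top")["image"];cv2.imwrite("pics/k1.png",np.hstack([crop(b,270,140,370,270,4),crop(t,240,150,340,280,4)]))
E
```

```text
16.775 [4.7086e+02 3.4000e-01 2.5888e+02] F [ 0.1  0.1 -0.2] M [ 0.016  0.003 -0.053] [ 1.3e-03  3.0e-04 -1.0e+00] yaw 1.5 -0.0
```

View pics/k1.png

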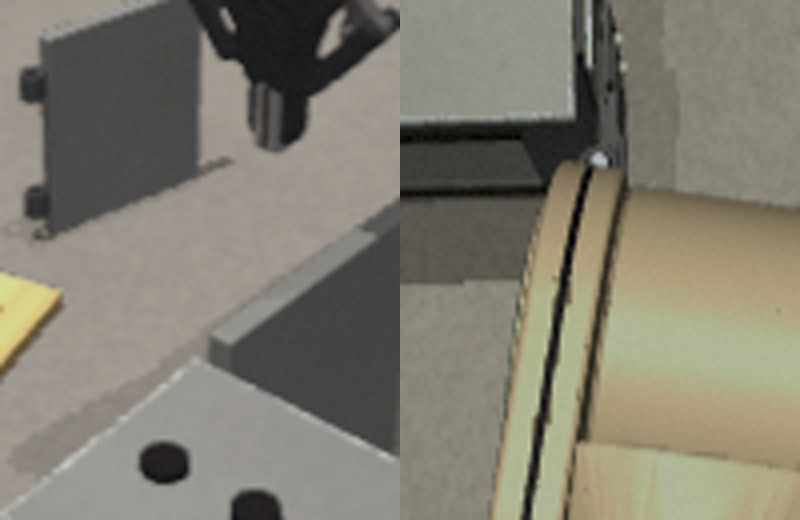

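Emit:
move_arm(rows=[[0,0,0,0.3,0,0,1],[0,0,0,0.54,0,0,1],[0,0,0,0.54,0,0.08,1],[0,0,0,0.54,0,0.12,1],[0,0,0,0.54,0,0.12,1]])

```text
time_s: 17.5
tool_pos: [471.2, 12.7, 205.6]
eef_rot: [[0.002, -1.0, -0.028], [-0.0, -0.028, 1.0], [-1.0, -0.002, -0.0]]
force: [0.1, -0.3, 0.5]
grip_width: -0.003
```

```bash
cat > sw.py <<'E'
from h import *
import sys
# rows for swing: usage sw.py f d0 dphi n  (from present pose; phi now -> phi - total)
s=bot.get_state(); R=s["eef_rot"]; p=s["tool_pos"]
H=np.array([594.2,53.4]); yaw=np.degrees(np.arctan2(-R[1,1],-R[0,1]))
q=p[:2]-H; c,sn=np.cos(np.radians(yaw)),np.sin(np.radians(yaw))
loc=np.array([q[0]*c+q[1]*sn,-q[0]*sn+q[1]*c]); print("p",p.round(1),"yaw",yaw.round(2),"leaf-frame(hinge) pos",loc.round(1),"F",s["force"].round(1))
rho=float(sys.argv[1]); dy=float(sys.argv[2])
for d in map(float,sys.argv[3:]):
    a=np.radians(yaw-d); t=H+[np.cos(a)*rho-np.sin(a)*dy,np.sin(a)*rho+np.cos(a)*dy]
    D=R.T@np.r_[t-p[:2],0]; print([round(d/90,3),0,0,0,round(D[1]/100,3),round(D[2]/100,3),1])
E
python3 sw.py -124 -24 0 5 10 15 20 25 30
```

```text
p [471.2  12.7 205.6] yaw 1.58 leaf-frame(hinge) pos [-124.1  -37.3] F [ 0.1 -0.3  0.5]
[0.0, 0, 0, 0, np.float64(-0.001), np.float64(0.133), 1]
[0.056, 0, 0, 0, np.float64(0.015), np.float64(0.242), 1]
[0.111, 0, 0, 0, np.float64(0.022), np.float64(0.352), 1]
[0.167, 0, 0, 0, np.float64(0.019), np.float64(0.462), 1]
[0.222, 0, 0, 0, np.float64(0.006), np.float64(0.571), 1]
[0.278, 0, 0, 0, np.float64(-0.016), np.float64(0.679), 1]
[0.333, 0, 0, 0, np.float64(-0.047), np.float64(0.785), 1]
```

```bash
sed -i 's/round(D\[1\]\/100,3),round(D\[2\]\/100,3)/round(float(D[1])\/100,3),round(float(D[2])\/100,3)/' sw.py; python3 sw.py -124 -24 1 2 3.5 5.5 8 10.5 13 15.5 18 20.5 23 25.5 28 30
```

```text
p [471.2  12.7 205.6] yaw 1.58 leaf-frame(hinge) pos [-124.1  -37.3] F [ 0.1 -0.3  0.5]
[0.011, 0, 0, 0, 0.003, 0.154, 1]
[0.022, 0, 0, 0, 0.006, 0.176, 1]
[0.039, 0, 0, 0, 0.011, 0.209, 1]
[0.061, 0, 0, 0, 0.016, 0.253, 1]
[0.089, 0, 0, 0, 0.02, 0.308, 1]
[0.117, 0, 0, 0, 0.022, 0.363, 1]
[0.144, 0, 0, 0, 0.021, 0.418, 1]
[0.172, 0, 0, 0, 0.018, 0.473, 1]
[0.2, 0, 0, 0, 0.012, 0.528, 1]
[0.228, 0, 0, 0, 0.004, 0.582, 1]
[0.256, 0, 0, 0, -0.006, 0.636, 1]
[0.283, 0, 0, 0, -0.019, 0.69, 1]
[0.311, 0, 0, 0, -0.034, 0.743, 1]
[0.333, 0, 0, 0, -0.047, 0.785, 1]
```

Emit:
move_arm(rows=[[0,0,0,0,0,0.08,1],[0.011,0,0,0,0.003,0.14,1],[0.022,0,0,0,0.006,0.176,1],[0.039,0,0,0,0.011,0.209,1],[0.061,0,0,0,0.016,0.253,1],[0.089,0,0,0,0.02,0.308,1],[0.117,0,0,0,0.022,0.363,1],[0.144,0,0,0,0.021,0.418,1],[0.172,0,0,0,0.018,0.473,1],[0.172,0,0,0,0.018,0.473,1]])

```text
time_s: 18.75
tool_pos: [466.9, 59.7, 204.3]
eef_rot: [[-0.0, -0.971, 0.241], [-0.0, 0.241, 0.971], [-1.0, 0.0, -0.0]]
force: [-0.5, -0.6, 0.1]
grip_width: 0.005
```

```bash
python3 sw.py -124 -24 2 4 6.5 9 11.5 14 16.5 19 21.5 24 26.5 29 31.5 34 35 ; python3 - <<'E'
from h import *
b=cam("scene")["image"];t=cam("top")["image"];cv2.imwrite("pics/l1.png",np.hstack([crop(b,280,140,380,270,4),crop(t,240,150,340,280,4)]))
E
```

```text
p [466.9  59.7 204.3] yaw -13.94 leaf-frame(hinge) pos [-125.   -24.6] F [-0.5 -0.6  0.1]
[0.022, 0, 0, 0, -0.003, 0.049, 1]
[0.044, 0, 0, 0, 0.003, 0.093, 1]
[0.072, 0, 0, 0, 0.009, 0.148, 1]
[0.1, 0, 0, 0, 0.012, 0.203, 1]
[0.128, 0, 0, 0, 0.013, 0.258, 1]
[0.156, 0, 0, 0, 0.011, 0.313, 1]
[0.183, 0, 0, 0, 0.007, 0.368, 1]
[0.211, 0, 0, 0, 0.0, 0.422, 1]
[0.239, 0, 0, 0, -0.009, 0.477, 1]
[0.267, 0, 0, 0, -0.02, 0.531, 1]
[0.294, 0, 0, 0, -0.033, 0.584, 1]
[0.322, 0, 0, 0, -0.049, 0.637, 1]
[0.35, 0, 0, 0, -0.068, 0.689, 1]
[0.378, 0, 0, 0, -0.088, 0.74, 1]
[0.389, 0, 0, 0, -0.097, 0.76, 1]
```

View pics/l1.png

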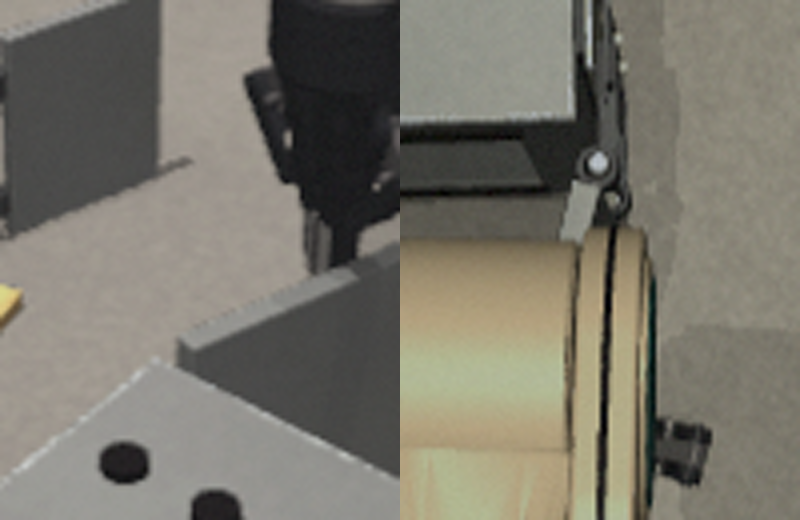

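The top view (right half) shows the pin tip bright inside the upper knuckle at about (598,162), and the leaf swinging away from open. I'll keep pushing.

Emit:
move_arm(rows=[[0.022,0,0,0,0,0.046,1],[0.044,0,0,0,0.003,0.093,1],[0.072,0,0,0,0.009,0.148,1],[0.1,0,0,0,0.012,0.203,1],[0.128,0,0,0,0.013,0.258,1],[0.156,0,0,0,0.011,0.313,1],[0.183,0,0,0,0.007,0.368,1],[0.211,0,0,0,0,0.422,1],[0.239,0,0,0,-0.009,0.477,1],[0.267,0,0,0,-0.02,0.531,1],[0.294,0,0,0,-0.033,0.584,1],[0.322,0,0,0,-0.049,0.637,1],[0.35,0,0,0,-0.068,0.689,1],[0.378,0,0,0,-0.088,0.74,1],[0.378,0,0,0,-0.088,0.74,1]])

```text
time_s: 20.72
tool_pos: [493.6, 129.1, 204.3]
eef_rot: [[-0.0, -0.67, 0.742], [-0.0, 0.742, 0.67], [-1.0, -0.0, -0.0]]
force: [-0.2, 1.0, -0.1]
grip_width: 0.003
```

```bash
python3 sw.py -124 -24 2 4 6 8 10 12 14 16 18 20 22 24 26 28 30 ; python3 - <<'E'
from h import *
b=cam("scene")["image"];t=cam("top")["image"];cv2.imwrite("pics/l2.png",np.hstack([crop(b,280,140,380,270,4),crop(t,220,150,320,280,4)]))
E
```

```text
p [493.6 129.1 204.3] yaw -47.94 leaf-frame(hinge) pos [-123.6  -24. ] F [-0.2  1.  -0.1]
[0.022, 0, 0, 0, 0.012, 0.044, 1]
[0.044, 0, 0, 0, 0.018, 0.087, 1]
[0.067, 0, 0, 0, 0.022, 0.131, 1]
[0.089, 0, 0, 0, 0.025, 0.175, 1]
[0.111, 0, 0, 0, 0.027, 0.219, 1]
[0.133, 0, 0, 0, 0.027, 0.263, 1]
[0.156, 0, 0, 0, 0.025, 0.307, 1]
[0.178, 0, 0, 0, 0.022, 0.351, 1]
[0.2, 0, 0, 0, 0.018, 0.395, 1]
[0.222, 0, 0, 0, 0.011, 0.439, 1]
[0.244, 0, 0, 0, 0.004, 0.482, 1]
[0.267, 0, 0, 0, -0.005, 0.525, 1]
[0.289, 0, 0, 0, -0.016, 0.568, 1]
[0.311, 0, 0, 0, -0.028, 0.61, 1]
[0.333, 0, 0, 0, -0.042, 0.652, 1]
```

View pics/l2.png

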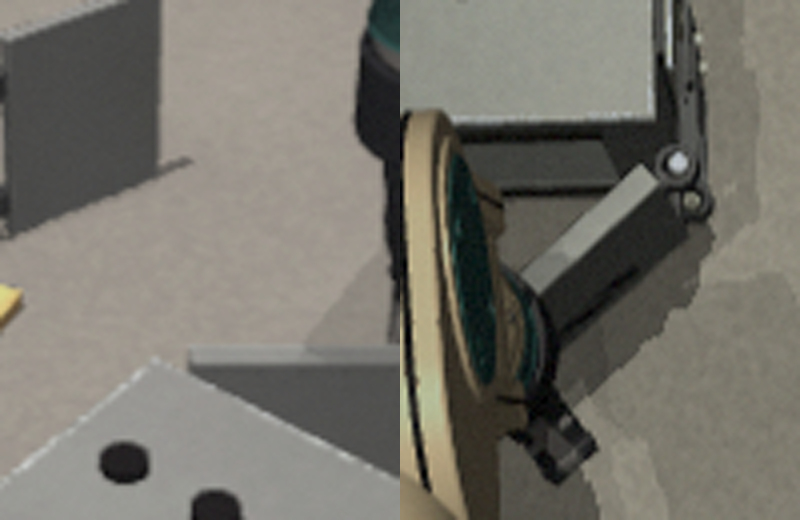

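Emit:
move_arm(rows=[[0.022,0,0,0,0.006,0.044,1],[0.044,0,0,0,0.012,0.087,1],[0.067,0,0,0,0.018,0.131,1],[0.089,0,0,0,0.022,0.175,1],[0.111,0,0,0,0.024,0.219,1],[0.133,0,0,0,0.025,0.263,1],[0.156,0,0,0,0.025,0.307,1],[0.178,0,0,0,0.022,0.351,1],[0.2,0,0,0,0.018,0.395,1],[0.222,0,0,0,0.011,0.439,1],[0.233,0,0,0,0.008,0.46,1],[0.244,0,0,0,0.004,0.482,1],[0.244,0,0,0,0.004,0.482,1]])

```text
time_s: 22.45
tool_pos: [529.0, 161.7, 204.3]
eef_rot: [[-0.0, -0.343, 0.939], [-0.0, 0.939, 0.343], [-1.0, -0.0, -0.0]]
force: [-0.3, -1.0, -0.3]
grip_width: 0.001
```

```bash
python3 sw.py -124 -24 1 2 3 4 5 6 7 8 9 10 11 12 13 14 15 ; python3 - <<'E'
from h import *
b=cam("scene")["image"];t=cam("top")["image"];cv2.imwrite("pics/l3.png",np.hstack([crop(b,280,190,380,320,4),crop(t,200,150,300,280,4)]))
E
```

```text
p [529.  161.7 204.3] yaw -69.93 leaf-frame(hinge) pos [-124.1  -24.1] F [-0.3 -1.  -0.3]
[0.011, 0, 0, 0, 0.003, 0.023, 1]
[0.022, 0, 0, 0, 0.007, 0.045, 1]
[0.033, 0, 0, 0, 0.01, 0.066, 1]
[0.044, 0, 0, 0, 0.013, 0.088, 1]
[0.056, 0, 0, 0, 0.015, 0.11, 1]
[0.067, 0, 0, 0, 0.018, 0.132, 1]
[0.078, 0, 0, 0, 0.019, 0.154, 1]
[0.089, 0, 0, 0, 0.021, 0.176, 1]
[0.1, 0, 0, 0, 0.021, 0.198, 1]
[0.111, 0, 0, 0, 0.022, 0.22, 1]
[0.122, 0, 0, 0, 0.022, 0.242, 1]
[0.133, 0, 0, 0, 0.022, 0.264, 1]
[0.144, 0, 0, 0, 0.021, 0.286, 1]
[0.156, 0, 0, 0, 0.02, 0.308, 1]
[0.167, 0, 0, 0, 0.019, 0.33, 1]
```

View pics/l3.png

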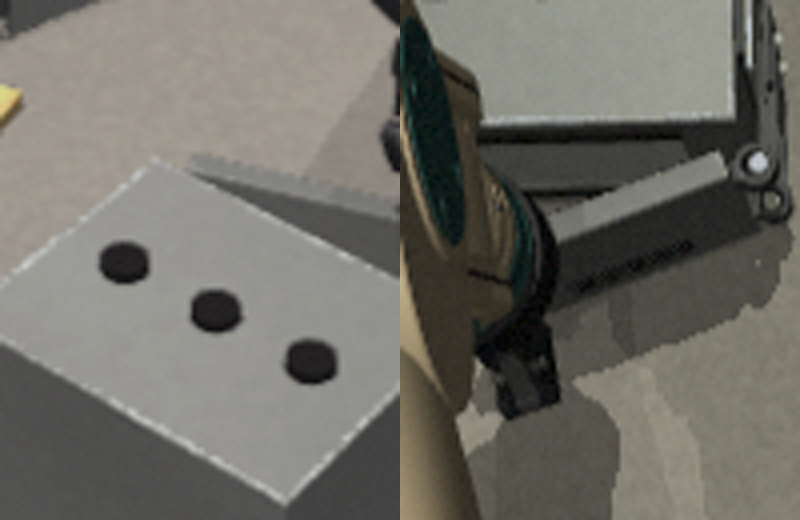

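Emit:
move_arm(rows=[[0.011,0,0,0,0.003,0.023,1],[0.022,0,0,0,0.007,0.045,1],[0.033,0,0,0,0.01,0.066,1],[0.044,0,0,0,0.013,0.088,1],[0.056,0,0,0,0.015,0.11,1],[0.067,0,0,0,0.018,0.132,1],[0.078,0,0,0,0.019,0.154,1],[0.089,0,0,0,0.021,0.176,1],[0.1,0,0,0,0.021,0.198,1],[0.111,0,0,0,0.022,0.22,1],[0.122,0,0,0,0.022,0.242,1],[0.133,0,0,0,0.022,0.264,1],[0.144,0,0,0,0.021,0.286,1],[0.144,0,0,0,0.021,0.286,1]])

```text
time_s: 24.3
tool_pos: [555.3, 173.6, 204.3]
eef_rot: [[0.0, -0.123, 0.992], [0.0, 0.992, 0.123], [-1.0, 0.0, 0.0]]
force: [-0.1, 0.6, -0.1]
grip_width: 0.002
```

```bash
python3 st.py; python3 sw.py -124 -24 .4 .8 1.2 1.6 2 2.4 2.8 3.2 3.6 4; python3 - <<'E'
from h import *
b=cam("scene")["image"];t=cam("top")["image"];cv2.imwrite("pics/l4.png",np.hstack([crop(b,280,190,380,320,4),crop(t,200,150,300,280,4)]))
E
```

```text
24.3 [555.31 173.55 204.32] F [-0.1  0.6 -0.1] M [-0.048 -0.023  0.007] [ 1.e-04  0.e+00 -1.e+00] yaw -82.91 0.002
p [555.3 173.6 204.3] yaw -82.91 leaf-frame(hinge) pos [-124.   -23.8] F [-0.1  0.6 -0.1]
[0.004, 0, 0, 0, 0.001, 0.006, 1]
[0.009, 0, 0, 0, 0.003, 0.015, 1]
[0.013, 0, 0, 0, 0.004, 0.024, 1]
[0.018, 0, 0, 0, 0.006, 0.032, 1]
[0.022, 0, 0, 0, 0.007, 0.041, 1]
[0.027, 0, 0, 0, 0.009, 0.05, 1]
[0.031, 0, 0, 0, 0.01, 0.059, 1]
[0.036, 0, 0, 0, 0.011, 0.067, 1]
[0.04, 0, 0, 0, 0.012, 0.076, 1]
[0.044, 0, 0, 0, 0.013, 0.085, 1]
```

View pics/l4.png

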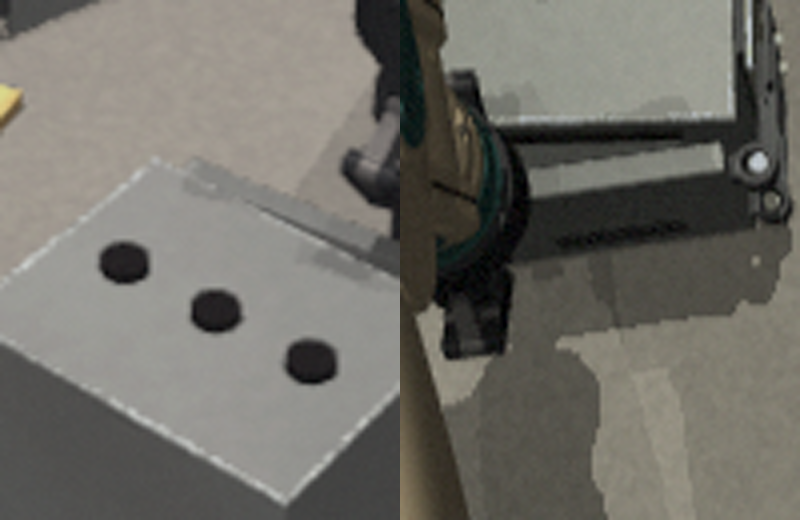

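Emit:
move_arm(rows=[[0.004,0,0,0,0.001,0.006,1],[0.009,0,0,0,0.003,0.015,1],[0.013,0,0,0,0.004,0.024,1],[0.018,0,0,0,0.006,0.032,1],[0.022,0,0,0,0.007,0.041,1],[0.027,0,0,0,0.009,0.05,1],[0.031,0,0,0,0.01,0.059,1],[0.036,0,0,0,0.011,0.067,1],[0.036,0,0,0,0.011,0.067,1]])

```text
time_s: 25.52
tool_pos: [561.7, 175.4, 204.3]
eef_rot: [[0.0, -0.067, 0.998], [0.0, 0.998, 0.067], [-1.0, 0.0, 0.0]]
force: [-0.0, 0.5, 0.0]
grip_width: 0.001
```

```bash
python3 st.py; python3 sw.py -124 -24 .4 .8 1.2 1.6 2 2.4 2.8 3.2 3.6 4
```

```text
25.525 [561.68 175.44 204.31] F [-0.   0.5  0. ] M [ 0.017  0.049 -0.018] [ 0.  0. -1.] yaw -86.14 0.001
p [561.7 175.4 204.3] yaw -86.14 leaf-frame(hinge) pos [-124.   -24.2] F [-0.   0.5  0. ]
[0.004, 0, 0, 0, 0.002, 0.011, 1]
[0.009, 0, 0, 0, 0.004, 0.02, 1]
[0.013, 0, 0, 0, 0.005, 0.028, 1]
[0.018, 0, 0, 0, 0.007, 0.037, 1]
[0.022, 0, 0, 0, 0.008, 0.046, 1]
[0.027, 0, 0, 0, 0.009, 0.054, 1]
[0.031, 0, 0, 0, 0.011, 0.063, 1]
[0.036, 0, 0, 0, 0.012, 0.072, 1]
[0.04, 0, 0, 0, 0.013, 0.081, 1]
[0.044, 0, 0, 0, 0.014, 0.089, 1]
```

Emit:
move_arm(rows=[[0.002,0,0,0,0.001,0.006,1],[0.004,0,0,0,0.002,0.011,1],[0.007,0,0,0,0.003,0.016,1],[0.009,0,0,0,0.004,0.02,1],[0.009,0,0,0,0.004,0.02,1]])

```text
time_s: 26.15
tool_pos: [563.6, 176.0, 204.3]
eef_rot: [[0.0, -0.053, 0.999], [-0.0, 0.999, 0.053], [-1.0, -0.0, 0.0]]
force: [0.1, -0.9, -0.7]
grip_width: 0.0
```

```bash
python3 st.py
```

```text
26.15 [563.64 175.96 204.32] F [ 0.1 -0.9 -0.7] M [-0.023  0.03   0.03 ] [ 1.e-04 -0.e+00 -1.e+00] yaw -86.95 0.0
```

Emit:
move_arm(rows=[[0.002,0,0,0,0.001,0.004,1],[0.004,0,0,0,0.002,0.009,1],[0.007,0,0,0,0.003,0.014,1],[0.009,0,0,0,0.003,0.018,1],[0.009,0,0,0,0.003,0.018,1]])

```text
time_s: 26.78
tool_pos: [565.4, 176.4, 204.3]
eef_rot: [[0.0, -0.039, 0.999], [0.0, 0.999, 0.039], [-1.0, 0.0, 0.0]]
force: [-0.8, -0.3, 0.7]
grip_width: 0.002
```

```bash
python3 st.py;  python3 - <<'E'
from h import *
b=cam("scene")["image"];t=cam("top")["image"];cv2.imwrite("pics/l5.png",np.hstack([crop(b,280,190,380,320,4),crop(t,200,150,300,280,4)]))
E
```

```text
26.775 [565.41 176.36 204.32] F [-0.8 -0.3  0.7] M [-0.016  0.043 -0.035] [ 1.e-04  1.e-04 -1.e+00] yaw -87.77 0.002
```

View pics/l5.png

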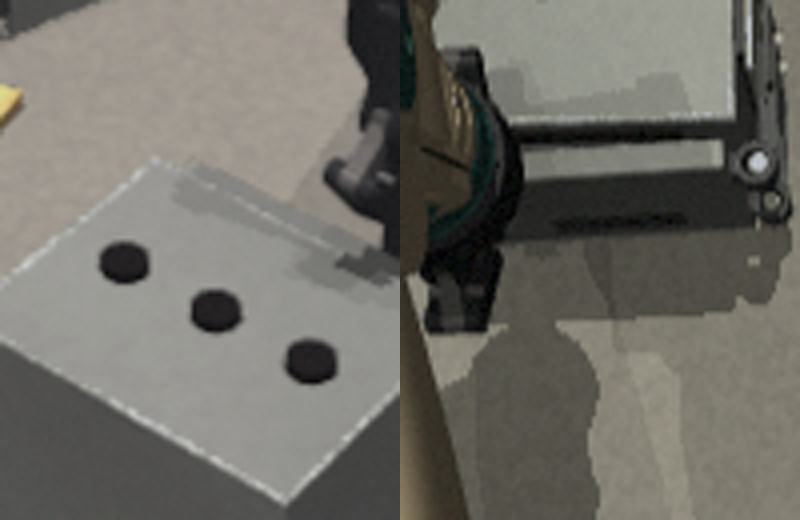

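Emit:
move_arm(rows=[[0.002,0,0,0,0,0.005,1],[0.004,0,0,0,0,0.01,1],[0.006,0,0,0,0,0.015,1],[0.006,0,0,0,0,0.015,1]])

```text
time_s: 27.38
tool_pos: [566.9, 176.4, 204.3]
eef_rot: [[-0.0, -0.03, 1.0], [-0.0, 1.0, 0.03], [-1.0, -0.0, -0.0]]
force: [-0.4, 0.7, 0.7]
grip_width: 0.001
```

```bash
python3 st.py
```

```text
27.375 [566.9  176.4  204.28] F [-0.4  0.7  0.7] M [-0.017 -0.004  0.041] [-0. -0. -1.] yaw -88.3 0.001
```

Emit:
move_arm(rows=[[0.002,0,0,0,0,0.005,1],[0.004,0,0,0,0,0.01,1],[0.004,0,0,0,0,0.01,1]])

```text
time_s: 27.75
tool_pos: [567.9, 176.4, 204.3]
eef_rot: [[0.0, -0.023, 1.0], [-0.0, 1.0, 0.023], [-1.0, -0.0, 0.0]]
force: [-0.9, 0.1, 0.1]
grip_width: 0.002
```

```bash
python3 st.py
```

```text
27.75 [567.91 176.39 204.31] F [-0.9  0.1  0.1] M [0.022 0.021 0.02 ] [ 0.e+00 -1.e-04 -1.e+00] yaw -88.67 0.002
```

Emit:
move_arm(rows=[[0.002,0,0,0,0,0.005,1],[0.004,0,0,0,0,0.01,1],[0.004,0,0,0,0,0.01,1]])

```text
time_s: 28.12
tool_pos: [568.9, 176.5, 204.3]
eef_rot: [[0.0, -0.017, 1.0], [0.0, 1.0, 0.017], [-1.0, 0.0, 0.0]]
force: [0.2, -0.3, 0.0]
grip_width: -0.0
```

```bash
python3 st.py
```

```text
28.125 [568.92 176.45 204.3 ] F [ 0.2 -0.3  0. ] M [-0.028 -0.043  0.053] [ 0.  0. -1.] yaw -89.03 -0.0
```

Emit:
move_arm(rows=[[0,0,0,0,0,0.005,1],[0,0,0,0,0,0.01,1],[0,0,0,0,0,0.01,1]])

```text
time_s: 28.5
tool_pos: [569.9, 176.5, 204.3]
eef_rot: [[0.0, -0.017, 1.0], [0.0, 1.0, 0.017], [-1.0, 0.0, 0.0]]
force: [-0.2, -0.6, -0.2]
grip_width: -0.003
```

```bash
python3 st.py
```

```text
28.5 [569.94 176.46 204.31] F [-0.2 -0.6 -0.2] M [ 0.017  0.041 -0.001] [ 1.e-04  0.e+00 -1.e+00] yaw -89.02 -0.003
```

Emit:
move_arm(rows=[[0,0,0,0,0,0.005,1],[0,0,0,0,0,0.01,1],[0,0,0,0,0,0.01,1]])

```text
time_s: 28.88
tool_pos: [570.9, 176.5, 204.3]
eef_rot: [[0.0, -0.017, 1.0], [-0.0, 1.0, 0.017], [-1.0, -0.0, 0.0]]
force: [0.4, 0.4, 0.2]
grip_width: 0.002
```

```bash
python3 st.py;  python3 - <<'E'
from h import *
b=cam("scene")["image"];t=cam("top")["image"];cv2.imwrite("pics/l6.png",np.hstack([crop(b,280,190,380,320,4),crop(t,200,150,300,280,4)]))
E
```

```text
28.875 [570.91 176.47 204.3 ] F [0.4 0.4 0.2] M [-0.002  0.009  0.017] [ 0. -0. -1.] yaw -89.02 0.002
```

View pics/l6.png

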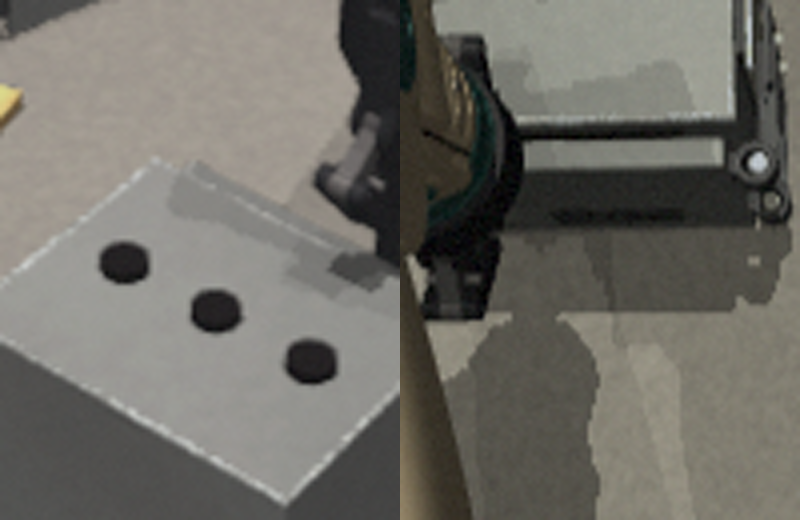

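Emit:
move_arm(rows=[[0,0,0,0,0,0.005,1],[0,0,0,0,0,0.01,1],[0,0,0,0,0,0.01,1]])

```text
time_s: 29.35
tool_pos: [571.8, 176.5, 204.3]
eef_rot: [[-0.0, -0.017, 1.0], [0.0, 1.0, 0.017], [-1.0, 0.0, -0.0]]
force: [-0.0, -0.6, -0.9]
grip_width: -0.002
```

```bash
python3 st.py
```

```text
29.35 [571.82 176.53 204.32] F [-0.  -0.6 -0.9] M [ 0.021  0.087 -0.015] [-1.e-04  1.e-04 -1.e+00] yaw -89.02 -0.002
```

Emit:
move_arm(rows=[[0,0,0,0,0,0.005,1],[0,0,0,0,0,0.01,1],[0,0,0,0,0,0.01,1]])

```text
time_s: 29.72
tool_pos: [572.0, 176.5, 204.3]
eef_rot: [[-0.002, -0.017, 1.0], [-0.0, 1.0, 0.017], [-1.0, -0.0, -0.002]]
force: [-3.3, -0.1, 2.6]
grip_width: 0.002
```

```bash
python3 st.py
```

```text
29.725 [571.98 176.5  204.27] F [-3.3 -0.1  2.6] M [-0.045  0.81  -0.025] [-0.0017 -0.     -1.    ] yaw -89.01 0.002
```

Emit:
move_arm(rows=[[0,0,0,0,0,0.005,1],[0,0,0,0,0,0.01,1],[0,0,0,0,0,0.01,1]])

```text
time_s: 30.1
tool_pos: [572.1, 176.5, 204.3]
eef_rot: [[-0.003, -0.017, 1.0], [-0.0, 1.0, 0.017], [-1.0, -0.0, -0.003]]
force: [-7.0, 0.0, 4.3]
grip_width: -0.003
```

```bash
python3 st.py
```

```text
30.1 [572.12 176.49 204.28] F [-7.   0.   4.3] M [-0.011  1.314  0.002] [-3.4e-03 -1.0e-04 -1.0e+00] yaw -89.01 -0.003
```

Emit:
move_arm(rows=[[0,0,0,0,0,-0.01,1],[0,0,0,0,0,-0.02,1],[0,0,0,0,0,-0.03,1],[0,0,0,0,0,-0.05,1],[0,0,0,0,0,-0.1,1],[0,0,0,0,0,-0.3,1],[0,0,0,0,0,-0.6,1],[0,0,0,0,0,-0.9,1]])

```text
time_s: 31.1
tool_pos: [483.1, 174.9, 204.3]
eef_rot: [[0.0, -0.017, 1.0], [0.0, 1.0, 0.017], [-1.0, 0.0, 0.0]]
force: [-0.4, 0.2, 0.3]
grip_width: -0.0
```

Emit:
move_arm(rows=[[0,0,0,-0.3,0.2,-0.3,1],[0,0,0,-0.6,0.5,-0.3,1],[0,0,0,-0.9,0.9,-0.3,1],[0,0,0,-0.9,1,-0.3,1]])

```text
time_s: 31.6
tool_pos: [453.6, 276.8, 297.3]
eef_rot: [[0.006, -0.019, 1.0], [0.003, 1.0, 0.019], [-1.0, 0.003, 0.006]]
force: [-0.5, -0.5, 0.6]
grip_width: -0.0
```

Emit:
move_arm(rows=[[0,0,0,0,0.5,0,1],[0,0,0,0,1,0,1],[0,0,0,0,1,0,1],[0,0,0,0,1,0,1]])

```text
time_s: 32.1
tool_pos: [449.9, 373.4, 293.0]
eef_rot: [[-0.002, -0.017, 1.0], [-0.002, 1.0, 0.017], [-1.0, -0.002, -0.002]]
force: [0.3, 0.4, 0.0]
grip_width: 0.003
```

```bash
python3 st.py;  python3 - <<'E'
from h import *
b=cam("scene")["image"];t=cam("top")["image"];cv2.imwrite("pics/m0.png",t);cv2.imwrite("pics/m1.png",b);cv2.imwrite("pics/m2.png",crop(t,180,90,310,220,5)[:600])
E
```

```text
32.1 [449.93 373.39 293.05] F [0.3 0.4 0. ] M [-0.007 -0.006  0.001] [-0.0018 -0.0021 -1.    ] yaw -89.02 0.003
```

View pics/m2.png

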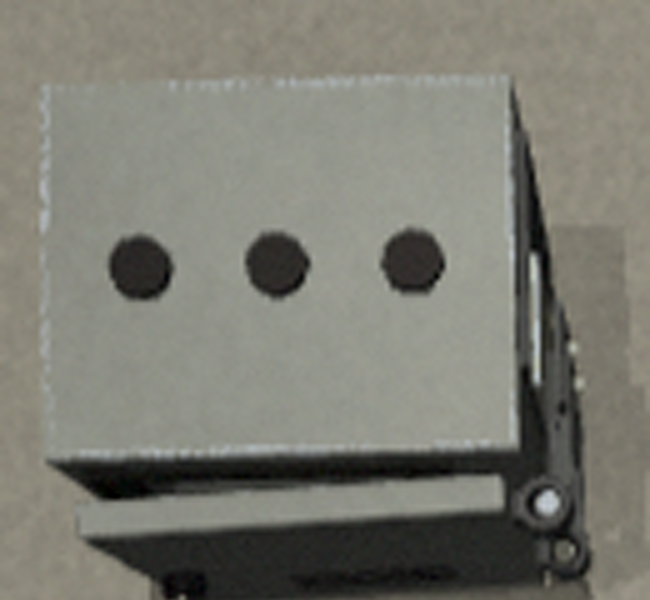

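View pics/m0.png

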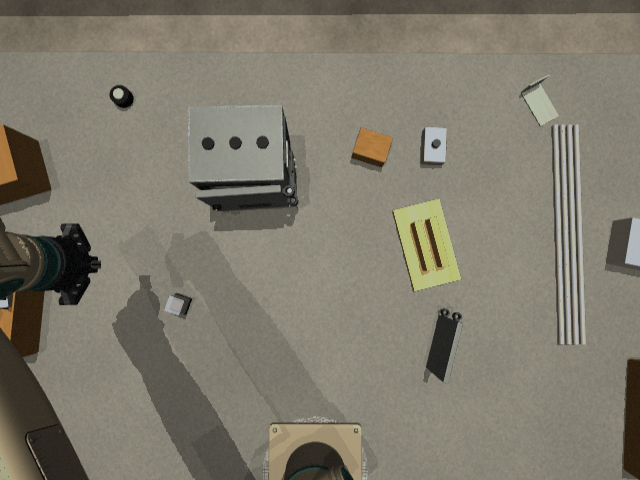

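View pics/m1.png

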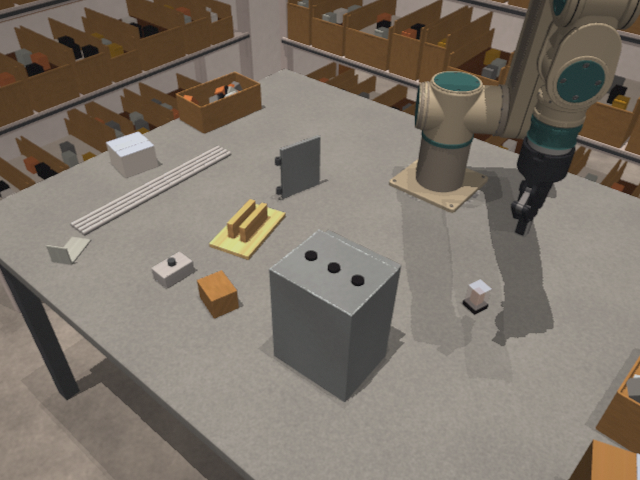

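```bash
cat > chk.py <<'E'
from h import *
import sys
t=cam("top"); img=t["image"]; K=8; x0,y0,x1,y1=185,170,300,220
im=cv2.resize(img[y0:y1,x0:x1],None,fx=6,fy=6,interpolation=cv2.INTER_CUBIC); out=[im.copy()]
H=np.array([594.5,52.8])
def Rz(a): return np.array([[np.cos(a),-np.sin(a)],[np.sin(a),np.cos(a)]])
for yaw,col in((-88.9,(0,0,255)),(-86.5,(0,255,0))):
    R=Rz(np.radians(yaw)); P=[[*(H+R@np.array([lx-92,ly])),225] for lx,ly in((80,7),(80,-7),(-80,-7),(-80,7))]
    cv2.polylines(im,[((proj(t,P)-[x0,y0]+.5)*6).astype(int)],True,col,1)
# box front edge z=235
B=[[*(np.array([674,149.7])+Rz(np.radians(1.5))@np.array(q)),235] for q in((-70,-87),(-70,87))]
cv2.polylines(im,[((proj(t,B)-[x0,y0]+.5)*6).astype(int)],False,(255,0,0),1)
cv2.imwrite(sys.argv[1],np.vstack([out[0],im]))
E
python3 chk.py pics/n1.png
```

```text
(no output)
```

View pics/n1.png

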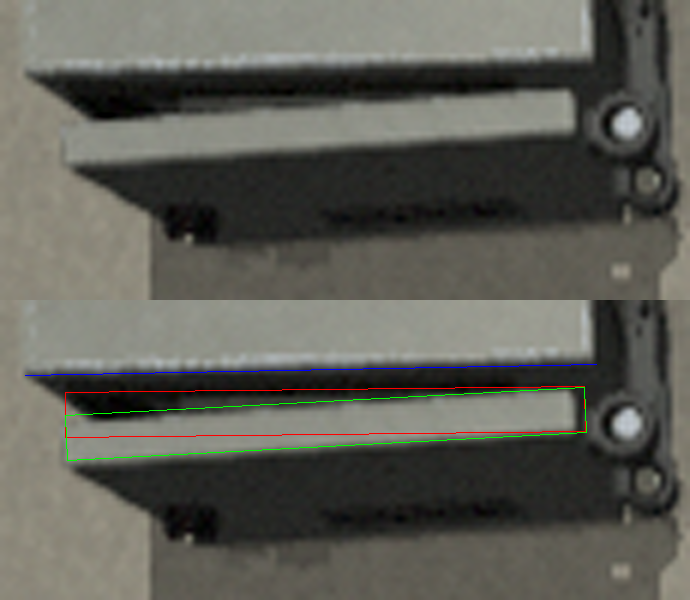

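Emit:
move_arm(rows=[[0,0,0,0,-0.5,0,1],[0,0,0,0,-1,0,1]])

```text
time_s: 32.5
tool_pos: [452.1, 272.6, 294.3]
eef_rot: [[0.0, -0.017, 1.0], [-0.0, 1.0, 0.017], [-1.0, -0.0, 0.0]]
force: [1.6, -0.3, 0.4]
grip_width: 0.001
```

Emit:
move_arm(rows=[[0,0,0,0.3,-0.4,0,1],[0,0,0,0.6,-0.8,0.1,1],[0,0,0,0.9,-1,0.3,1],[0,0,0,0.9,-1,0.3,1]])

```text
time_s: 33.0
tool_pos: [482.6, 172.4, 202.0]
eef_rot: [[-0.005, -0.013, 1.0], [-0.001, 1.0, 0.013], [-1.0, -0.001, -0.005]]
force: [-0.2, 0.4, -0.4]
grip_width: 0.001
```

Emit:
move_arm(rows=[[0,0,0,0,0,0.4,1],[0,0,0,0,0,0.7,1],[0,0,0,0,0,0.78,1],[0,0,0,0,0,0.78,1]])

```text
time_s: 33.5
tool_pos: [561.7, 176.6, 205.0]
eef_rot: [[0.0, -0.017, 1.0], [0.0, 1.0, 0.017], [-1.0, 0.0, 0.0]]
force: [-1.2, 0.6, 0.1]
grip_width: -0.004
```

```bash
python3 st.py
```

```text
33.5 [561.66 176.56 204.96] F [-1.2  0.6  0.1] M [ 0.039 -0.014 -0.058] [ 0.e+00  2.e-04 -1.e+00] yaw -89.02 -0.004
```

Emit:
move_arm(rows=[[0,0,0,0,0,0.01,1],[0,0,0,0,0,0.02,1],[0,0,0,0,0,0.025,1],[0,0,0,0,0,0.03,1],[0,0,0,0,0,0.035,1],[0,0,0,0,0,0.04,1],[0,0,0,0,0,0.045,1],[0,0,0,0,0,0.05,1],[0,0,0,0,0,0.055,1],[0,0,0,0,0,0.06,1],[0,0,0,0,0,0.065,1],[0,0,0,0,0,0.07,1],[0,0,0,0,0,0.075,1],[0,0,0,0,0,0.08,1],[0,0,0,0,0,0.084,1],[0,0,0,0,0,0.087,1],[0,0,0,0,0,0.09,1]])

```text
time_s: 35.62
tool_pos: [570.9, 176.5, 204.3]
eef_rot: [[-0.0, -0.017, 1.0], [0.0, 1.0, 0.017], [-1.0, 0.0, -0.0]]
force: [-0.0, 0.1, -0.3]
grip_width: -0.001
```

```bash
python3 st.py; python3 chk.py pics/n2.png
```

```text
35.625 [570.89 176.47 204.31] F [-0.   0.1 -0.3] M [0.017 0.032 0.04 ] [-0.  0. -1.] yaw -89.02 -0.001
```

View pics/n2.png

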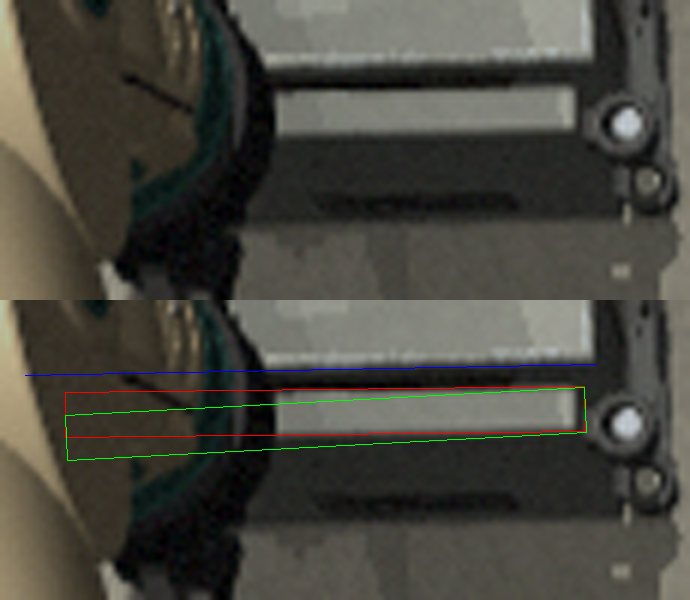

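Emit:
move_arm(rows=[[0,0,0,0,0,0.002,1],[0,0,0,0,0,0.004,1],[0,0,0,0,0,0.006,1],[0,0,0,0,0,0.008,1],[0,0,0,0,0,0.01,1],[0,0,0,0,0,0.012,1],[0,0,0,0,0,0.012,1]])

```text
time_s: 36.55
tool_pos: [571.8, 176.5, 204.3]
eef_rot: [[-0.0, -0.017, 1.0], [0.0, 1.0, 0.017], [-1.0, 0.0, -0.0]]
force: [-1.4, -0.1, 0.1]
grip_width: -0.002
```

```bash
python3 st.py
```

```text
36.55 [571.83 176.52 204.29] F [-1.4 -0.1  0.1] M [ 0.003  0.235 -0.002] [-4.e-04  0.e+00 -1.e+00] yaw -89.02 -0.002
```

Emit:
move_arm(rows=[[0,0,0,0,0,0,1],[0,0,0,0,0,-0.001,1],[0,0,0,0,0,-0.002,1],[0,0,0,0,0,-0.003,1],[0,0,0,0,0,-0.004,1],[0,0,0,0,0,-0.005,1],[0,0,0,0,0,-0.006,1],[0,0,0,0,0,-0.007,1],[0,0,0,0,0,-0.008,1],[0,0,0,0,0,-0.01,1],[0,0,0,0,0,-0.012,1],[0,0,0,0,0,-0.015,1],[0,0,0,0,0,-0.018,1]])

```text
time_s: 38.17
tool_pos: [570.3, 176.5, 204.3]
eef_rot: [[0.0, -0.017, 1.0], [0.0, 1.0, 0.017], [-1.0, 0.0, 0.0]]
force: [-0.7, 1.0, 0.5]
grip_width: 0.002
```

```bash
python3 st.py; python3 chk.py pics/n3.png
```

```text
38.175 [570.26 176.48 204.3 ] F [-0.7  1.   0.5] M [-0.044  0.001 -0.035] [ 0.  0. -1.] yaw -89.02 0.002
```

View pics/n3.png

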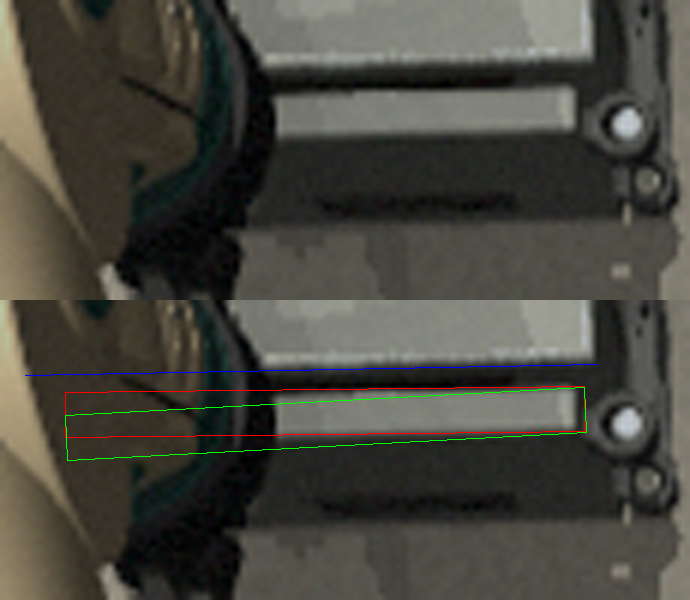

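Emit:
move_arm(rows=[[0,0,0,0,0,-0.003,1],[0,0,0,0,0,-0.006,1],[0,0,0,0,0,-0.01,1],[0,0,0,0,0,-0.015,1],[0,0,0,0,0,-0.02,1],[0,0,0,0,0,-0.03,1],[0,0,0,0,0,-0.05,1],[0,0,0,0,0,-0.1,1],[0,0,0,0,0,-0.3,1],[0,0,0,0,0,-0.7,1],[0,0,0,0,0.3,-0.9,1],[0,0,0,-0.3,0.8,-1,1],[0,0,0,-0.6,1,-1,1]])

```text
time_s: 39.85
tool_pos: [466.8, 276.3, 264.7]
eef_rot: [[-0.001, -0.019, 1.0], [-0.0, 1.0, 0.019], [-1.0, -0.0, -0.001]]
force: [1.3, 0.4, 0.7]
grip_width: 0.002
```

```bash
python3 st.py; python3 chk.py pics/n4.png
```

```text
39.85 [466.76 276.27 264.67] F [1.3 0.4 0.7] M [ 0.004  0.016 -0.057] [-1.3e-03 -1.0e-04 -1.0e+00] yaw -88.9 0.002
```

View pics/n4.png

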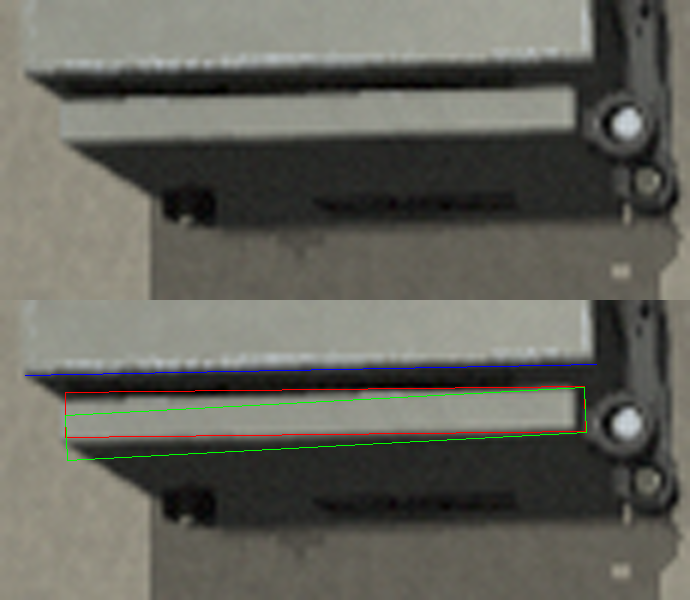

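```bash
python3 - <<'E'
from h import *
for n in("n1","n2","n3","n4"):
    g=cv2.imread(f"pics/{n}.png")[:300].astype(float).mean(2)
    r=[]
    for a,b in((290,340),(400,450),(520,560)):
        p=g[100:180,a:b].mean(1); hi=p[5:25].mean() ; lo=p[55:75].mean(); i=np.where(p<(hi+lo)/2)[0]; i=i[i>20][0]; th=(hi+lo)/2
        r.append(round(100+i-1+(p[i-1]-th)/(p[i-1]-p[i]),2))
    print(n,r,"slope deg",round(np.degrees(np.arctan((r[0]-r[2])/(540-315))),2))
E
```

```text
n1 [np.float64(149.53), np.float64(140.78), np.float64(133.19)] slope deg 4.15
n2 [np.float64(133.56), np.float64(131.79), np.float64(128.91)] slope deg 1.18
n3 [np.float64(135.05), np.float64(132.53), np.float64(129.37)] slope deg 1.45
n4 [np.float64(135.41), np.float64(132.73), np.float64(129.53)] slope deg 1.5
```

Emit:
move_arm(rows=[[0,0,0,0.3,-0.5,0,1],[0,0,0,0.6,-1,0.1,1],[0,0,0,0.6,-1,0.5,1],[0,0,0,0.6,-1,0.85,1],[0,0,0,0.6,-1,0.94,1],[0,0,0,0.6,-1,0.96,1],[0,0,0,0.6,-1,0.97,1]])

```text
time_s: 40.78
tool_pos: [566.2, 176.5, 204.3]
eef_rot: [[-0.001, -0.018, 1.0], [-0.0, 1.0, 0.018], [-1.0, -0.0, -0.001]]
force: [-1.1, -0.5, 0.7]
grip_width: 0.0
```

```bash
python3 st.py
```

```text
40.775 [566.2  176.54 204.33] F [-1.1 -0.5  0.7] M [-0.026 -0.013  0.016] [-9.e-04 -1.e-04 -1.e+00] yaw -89.0 0.0
```

Emit:
move_arm(rows=[[0,0,0,0,0,0.01,1],[0,0,0,0,0,0.015,1],[0,0,0,0,0,0.02,1],[0,0,0,0,0,0.025,1],[0,0,0,0,0,0.03,1],[0,0,0,0,0,0.032,1],[0,0,0,0,0,0.034,1],[0,0,0,0,0,0.036,1],[0,0,0,0,0,0.038,1],[0,0,0,0,0,0.04,1],[0,0,0,0,0,0.041,1],[0,0,0,0,0,0.042,1]])

```text
time_s: 42.28
tool_pos: [571.4, 176.5, 204.3]
eef_rot: [[-0.0, -0.017, 1.0], [0.0, 1.0, 0.017], [-1.0, 0.0, -0.0]]
force: [-0.5, 0.3, -0.8]
grip_width: 0.002
```

```bash
python3 st.py
```

```text
42.275 [571.45 176.49 204.31] F [-0.5  0.3 -0.8] M [0.025 0.047 0.065] [-0.  0. -1.] yaw -89.02 0.002
```

Emit:
move_arm(rows=[[0,0,0,0,0,0.001,1],[0,0,0,0,0,0.002,1],[0,0,0,0,0,0.003,1],[0,0,0,0,0,0.004,1],[0,0,0,0,0,0.004,1]])

```text
time_s: 42.9
tool_pos: [571.8, 176.5, 204.3]
eef_rot: [[-0.0, -0.017, 1.0], [0.0, 1.0, 0.017], [-1.0, 0.0, -0.0]]
force: [-0.5, 0.3, 0.6]
grip_width: 0.002
```

```bash
python3 st.py; python3 chk.py pics/n5.png
```

```text
42.9 [571.79 176.52 204.3 ] F [-0.5  0.3  0.6] M [-0.032  0.094  0.014] [-2.e-04  0.e+00 -1.e+00] yaw -89.02 0.002
```

Emit:
move_arm(rows=[[0,0,0,0,0,-0.5,1],[0,0,0,0,0,-0.9,1],[0,0,0,-0.3,0.5,-1,1],[0,0,0,-0.6,1,-1,1]])

```text
time_s: 43.45
tool_pos: [468.4, 274.9, 264.3]
eef_rot: [[-0.001, -0.016, 1.0], [-0.001, 1.0, 0.016], [-1.0, -0.001, -0.001]]
force: [1.7, 0.3, 0.2]
grip_width: 0.004
```

```bash
python3 st.py; python3 chk.py pics/n6.png; python3 - <<'E'
from h import *
for n in("n2","n3","n4","n5","n6"):
    g=cv2.imread(f"pics/{n}.png")[:300].astype(float).mean(2)
    r=[]
    for a,b in((290,340),(400,450),(520,560)):
        p=g[100:180,a:b].mean(1); hi=p[5:25].mean() ; lo=p[55:75].mean(); i=np.where(p<(hi+lo)/2)[0]; i=i[i>20][0]; th=(hi+lo)/2
        r.append(float(round(100+i-1+(p[i-1]-th)/(p[i-1]-p[i]),2)))
    print(n,r,"slope deg",round(np.degrees(np.arctan((r[0]-r[2])/(540-315))),2))
E
```

```text
43.45 [468.37 274.85 264.31] F [1.7 0.3 0.2] M [ 0.047 -0.084 -0.025] [-0.0014 -0.001  -1.    ] yaw -89.1 0.004
n2 [133.56, 131.79, 128.91] slope deg 1.18
n3 [135.05, 132.53, 129.37] slope deg 1.45
n4 [135.41, 132.73, 129.53] slope deg 1.5
n5 [131.98, 130.39, 128.38] slope deg 0.92
n6 [142.07, 137.35, 132.21] slope deg 2.51
```

View pics/n6.png

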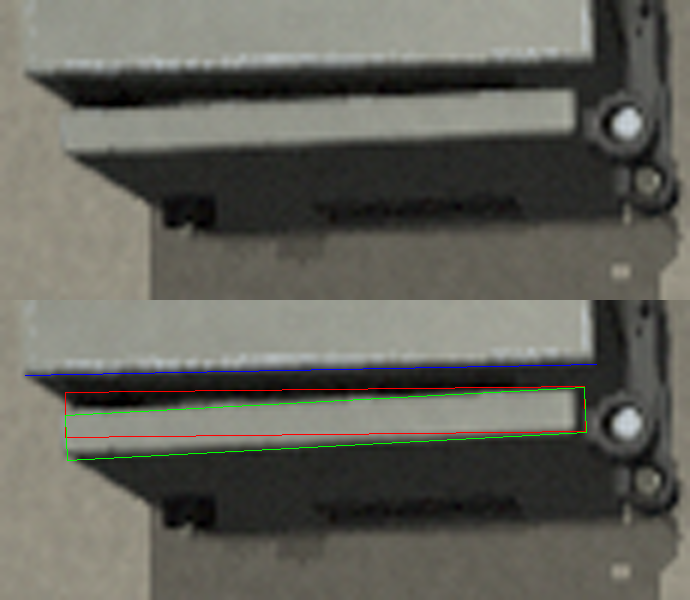

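Emit:
move_arm(rows=[[0,-0.1,0,0.2,-0.4,0.05,1],[0,-0.2,0,0.5,-0.8,0.1,1],[0,-0.3,0,0.8,-1,0.2,1],[0,-0.4,0,1,-1,0.3,1],[0,-0.5,0,1,-1,0.4,1],[0,-0.5,0,1,-1,0.4,1]])

```text
time_s: 44.25
tool_pos: [506.5, 173.9, 158.7]
eef_rot: [[0.7, -0.018, 0.714], [0.01, 1.0, 0.015], [-0.714, -0.003, 0.7]]
force: [-0.6, 0.6, -0.8]
grip_width: -0.002
```

```bash
cat > tgt.py <<'E'
from h import *
import sys
s=bot.get_state(); t=np.array(list(map(float,sys.argv[1:4])))
print(s["eef_rot"].round(3).tolist(),s["qpos"].round(0)); print((s["eef_rot"].T@(t-s["tool_pos"])/100).round(3))
E
python3 st.py; python3 tgt.py 570 176 128; python3 - <<'E'
from h import *
cv2.imwrite("pics/o1.png",np.hstack([cv2.resize(cam(n)["image"],(400,300)) for n in("top","scene")]))
E
```

```text
44.25 [506.5  173.91 158.7 ] F [-0.6  0.6 -0.8] M [-0.052  0.707  0.02 ] [ 0.6999  0.0102 -0.7141] yaw -88.99 -0.002
[[0.7, -0.018, 0.714], [0.01, 1.0, 0.015], [-0.714, -0.003, 0.7]] [ 19. -10. -53.   3. -12. 103.]
[0.664 0.011 0.239]
```

View pics/o1.png

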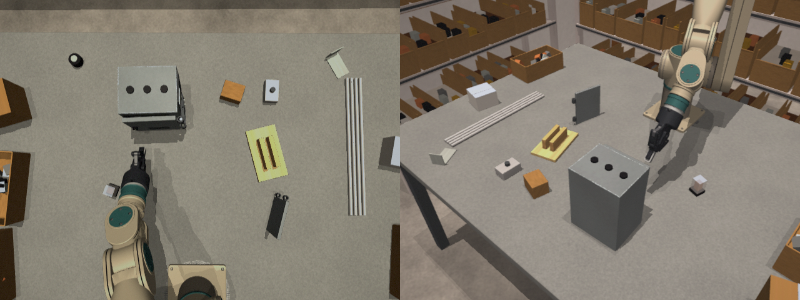

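Emit:
move_arm(rows=[[0,0,0,0.3,0,0.1,1],[0,0,0,0.55,0.01,0.2,1],[0,0,0,0.65,0.01,0.24,1],[0,0,0,0.66,0.01,0.24,1]])

```text
time_s: 44.85
tool_pos: [577.6, 177.8, 136.1]
eef_rot: [[0.708, -0.016, 0.706], [0.012, 1.0, 0.011], [-0.706, 0.0, 0.708]]
force: [0.9, -0.9, -0.7]
grip_width: -0.004
```

```bash
cat > ms.py <<'E'
import sys
from h import *
import st
sys.argv=["x","pics/%s.png"%sys.argv[1]]
import chk
g=cv2.imread(sys.argv[1])[:300].astype(float).mean(2); r=[]
for a,b in((290,340),(400,450),(520,560)):
    p=g[100:180,a:b].mean(1); hi=p[5:25].mean() ; lo=p[55:75].mean(); i=np.where(p<(hi+lo)/2)[0]; i=i[i>20][0]; th=(hi+lo)/2
    r.append(float(round(100+i-1+(p[i-1]-th)/(p[i-1]-p[i]),2)))
print(r,"slope",round(np.degrees(np.arctan((r[0]-r[2])/225)),2))
E
python3 ms.py p1; python3 tgt.py 575 176.5 127
```

```text
44.85 [577.64 177.83 136.07] F [ 0.9 -0.9 -0.7] M [0.003 0.763 0.025] [ 0.7079  0.012  -0.7062] yaw -89.06 -0.004
[132.71, 132.06, 129.34] slope 0.86
[[0.707, -0.017, 0.707], [0.012, 1.0, 0.012], [-0.707, 0.0, 0.707]] [ 16.   0. -49.  -3. -11. 101.]
[ 0.049 -0.012 -0.071]
```

View pics/p1.png

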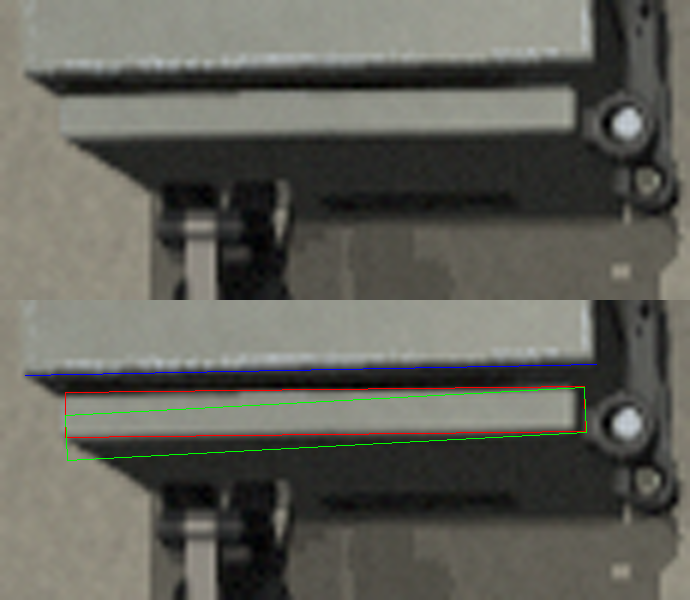

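Emit:
move_arm(rows=[[0,0,0,0,0,0,1]])

```text
time_s: 45.02
tool_pos: [575.1, 177.6, 135.0]
eef_rot: [[0.707, -0.017, 0.707], [0.012, 1.0, 0.012], [-0.707, 0.0, 0.707]]
force: [-0.0, -0.4, 0.1]
grip_width: -0.001
```

```bash
python3 ms.py p2
```

```text
45.025 [575.14 177.62 134.96] F [-0.  -0.4  0.1] M [-0.011  0.71   0.021] [ 0.7069  0.0122 -0.7072] yaw -89.01 -0.001
[133.13, 132.12, 129.55] slope 0.91
```

Emit:
move_arm(rows=[[0,0,0,0.003,0,0.003,1],[0,0,0,0.006,0,0.006,1],[0,0,0,0.009,0,0.009,1],[0,0,0,0.012,0,0.012,1],[0,0,0,0.014,0,0.014,1],[0,0,0,0.014,0,0.014,1]])

```text
time_s: 45.82
tool_pos: [577.5, 177.6, 134.6]
eef_rot: [[0.707, -0.017, 0.707], [0.012, 1.0, 0.012], [-0.707, -0.0, 0.707]]
force: [0.6, -0.4, -0.2]
grip_width: 0.001
```

```bash
python3 ms.py p3
```

```text
45.825 [577.48 177.59 134.56] F [ 0.6 -0.4 -0.2] M [-0.029  0.665  0.002] [ 0.7069  0.012  -0.7072] yaw -89.03 0.001
[133.18, 132.02, 129.53] slope 0.93
```

Emit:
move_arm(rows=[[0,0,0,0.002,0,0.002,1],[0,0,0,0.004,0,0.004,1],[0,0,0,0.006,0,0.006,1],[0,0,0,0.007,0,0.007,1],[0,0,0,0.007,0,0.007,1]])

```text
time_s: 46.5
tool_pos: [578.5, 177.6, 134.6]
eef_rot: [[0.707, -0.017, 0.707], [0.012, 1.0, 0.012], [-0.707, -0.0, 0.707]]
force: [-0.5, -0.2, 0.7]
grip_width: -0.003
```

```bash
python3 ms.py p4
```

```text
46.5 [578.46 177.6  134.61] F [-0.5 -0.2  0.7] M [-0.014  0.718 -0.057] [ 0.707   0.012  -0.7071] yaw -89.02 -0.003
[133.14, 132.01, 129.47] slope 0.93
```

Emit:
move_arm(rows=[[0,0,0,0.002,0,0.002,1],[0,0,0,0.004,0,0.004,1],[0,0,0,0.006,0,0.006,1],[0,0,0,0.007,0,0.007,1],[0,0,0,0.007,0,0.007,1]])

```text
time_s: 47.18
tool_pos: [579.5, 177.6, 134.6]
eef_rot: [[0.707, -0.017, 0.707], [0.012, 1.0, 0.012], [-0.707, -0.0, 0.707]]
force: [-0.0, 0.1, -0.2]
grip_width: -0.001
```

```bash
python3 ms.py p5
```

```text
47.175 [579.45 177.63 134.61] F [-0.   0.1 -0.2] M [-0.036  0.642 -0.012] [ 0.707   0.0121 -0.7071] yaw -89.02 -0.001
[133.1, 132.02, 129.51] slope 0.91
```

Emit:
move_arm(rows=[[0,0,0,0.002,0,0.002,1],[0,0,0,0.004,0,0.004,1],[0,0,0,0.006,0,0.006,1],[0,0,0,0.008,0,0.008,1],[0,0,0,0.008,0,0.008,1]])

```text
time_s: 47.85
tool_pos: [580.4, 177.7, 134.5]
eef_rot: [[0.707, -0.017, 0.707], [0.012, 1.0, 0.012], [-0.707, -0.0, 0.707]]
force: [-1.4, -0.0, 0.5]
grip_width: 0.003
```

```bash
python3 ms.py p6
```

```text
47.85 [580.43 177.66 134.53] F [-1.4 -0.   0.5] M [-0.021  0.762  0.025] [ 0.7068  0.0121 -0.7073] yaw -89.02 0.003
[132.59, 131.53, 129.11] slope 0.89
```

Emit:
move_arm(rows=[[0,0,0,0.002,0,0.002,1],[0,0,0,0.004,0,0.004,1],[0,0,0,0.006,0,0.006,1],[0,0,0,0.008,0,0.008,1],[0,0,0,0.008,0,0.008,1]])

```text
time_s: 48.52
tool_pos: [581.1, 177.6, 134.2]
eef_rot: [[0.706, -0.017, 0.708], [0.012, 1.0, 0.012], [-0.708, -0.0, 0.706]]
force: [-6.2, -0.2, 3.9]
grip_width: 0.002
```

```bash
python3 ms.py p7
```

```text
48.525 [581.08 177.62 134.21] F [-6.2 -0.2  3.9] M [-0.033  0.992  0.018] [ 0.7063  0.0121 -0.7078] yaw -89.01 0.002
[132.61, 132.18, 130.93] slope 0.43
```

Emit:
move_arm(rows=[[0,0,0,-0.001,0,-0.001,1],[0,0,0,-0.002,0,-0.002,1],[0,0,0,-0.003,0,-0.003,1],[0,0,0,-0.004,0,-0.004,1],[0,0,0,-0.005,0,-0.005,1],[0,0,0,-0.006,0,-0.006,1],[0,0,0,-0.007,0,-0.007,1],[0,0,0,-0.008,0,-0.008,1],[0,0,0,-0.009,0,-0.009,1],[0,0,0,-0.01,0,-0.01,1],[0,0,0,-0.011,0,-0.011,1],[0,0,0,-0.012,0,-0.012,1]])

```text
time_s: 50.08
tool_pos: [580.6, 177.7, 135.2]
eef_rot: [[0.708, -0.017, 0.706], [0.012, 1.0, 0.012], [-0.706, 0.0, 0.708]]
force: [-0.2, 0.5, 0.7]
grip_width: 0.003
```

```bash
python3 ms.py p8
```

```text
50.075 [580.55 177.75 135.21] F [-0.2  0.5  0.7] M [-0.002  0.734 -0.031] [ 0.7079  0.0122 -0.7062] yaw -89.03 0.003
[132.63, 132.07, 130.76] slope 0.48
```

Emit:
move_arm(rows=[[0,0,0,-0.001,0,-0.001,1],[0,0,0,-0.002,0,-0.002,1],[0,0,0,-0.004,0,-0.004,1],[0,0,0,-0.006,0,-0.006,1],[0,0,0,-0.009,0,-0.009,1],[0,0,0,-0.012,0,-0.012,1],[0,0,0,-0.016,0,-0.016,1],[0,0,0,-0.02,0,-0.02,1],[0,0,0,-0.03,0,-0.03,1]])

```text
time_s: 51.25
tool_pos: [575.7, 177.6, 134.6]
eef_rot: [[0.707, -0.017, 0.707], [0.012, 1.0, 0.012], [-0.707, 0.0, 0.707]]
force: [-0.4, -1.0, -0.7]
grip_width: -0.001
```

```bash
python3 ms.py p9
```

```text
51.25 [575.74 177.57 134.63] F [-0.4 -1.  -0.7] M [-0.03   0.71   0.004] [ 0.707   0.0121 -0.7071] yaw -89.02 -0.001
[132.58, 132.18, 130.88] slope 0.43
```

View pics/p9.png

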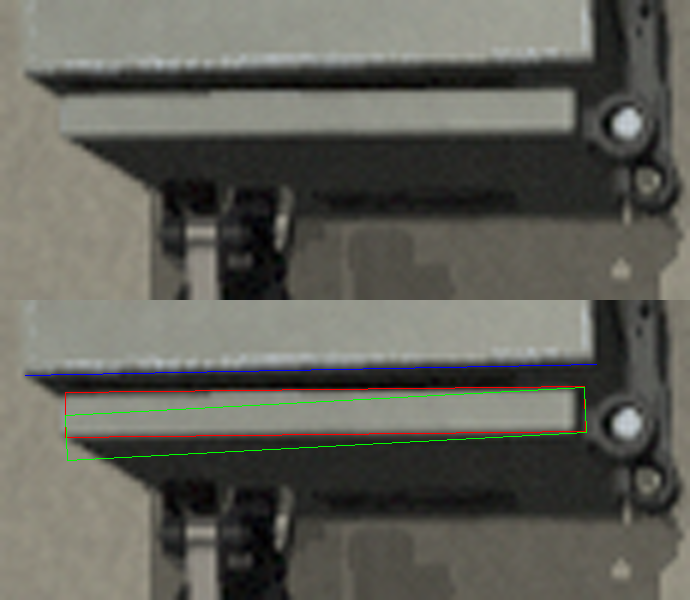

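Emit:
move_arm(rows=[[0,0,0,-0.02,0,-0.02,1],[0,0,0,-0.1,0,-0.1,1],[0,0,0,-0.3,0,-0.3,1],[0,0,0,-0.55,0,-0.55,1],[0,0,0,-0.55,0,-0.55,1],[0,0,0,-0.55,0,-0.55,1]])

```text
time_s: 52.05
tool_pos: [498.3, 176.5, 135.3]
eef_rot: [[0.708, -0.017, 0.706], [0.013, 1.0, 0.012], [-0.706, 0.001, 0.708]]
force: [0.4, -0.2, -0.2]
grip_width: 0.002
```

```bash
python3 ms.py q1; python3 - <<'E'
from h import *
cv2.imwrite("pics/q2.png",np.hstack([cv2.resize(cam(n)["image"],(400,300)) for n in("top","scene")]))
a=cv2.imread("pics/top0.png").astype(int); b=cam("top")["image"].astype(int)
for n,(x0,y0,x1,y1) in dict(carton=(345,120,400,172),jbox=(415,120,455,172)).items(): print(n,np.abs(a-b)[y0:y1,x0:x1].mean().round(2))
E
```

```text
52.05 [498.33 176.51 135.29] F [ 0.4 -0.2 -0.2] M [-0.039  0.717  0.019] [ 0.7081  0.0127 -0.706 ] yaw -89.0 0.002
[132.71, 132.27, 130.94] slope 0.45
carton 2.74
jbox 2.95
```

View pics/q2.png

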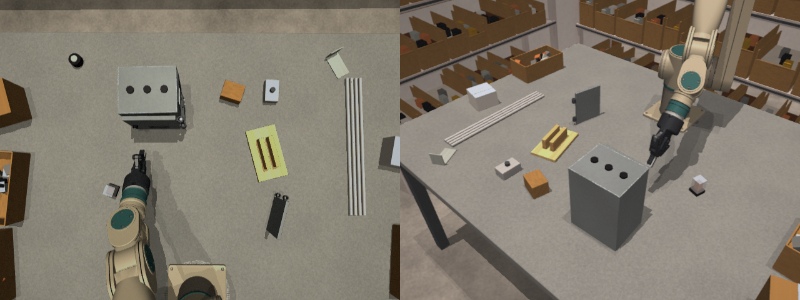

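View pics/q1.png

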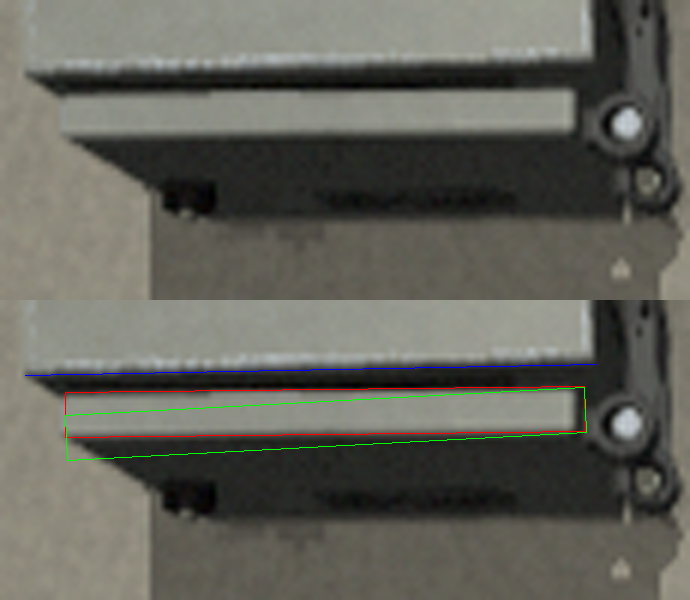

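The leaf did not move when the fingers withdrew, and its top edge matches the predicted shut outline. The arm is clear, so I'm handing in.

```bash
python3 -c "
from h import *
print(bot.hand_in())"
```

```text
the job is handed in; nothing more can be done
None
```

I lifted the larger leaf out of its stand and lowered both knuckles fully onto the pins at a right angle. I released it there, swung it shut, and handed the job in at about 52 s of the 67 s allowed.

- **Hanging:** the sideways touch on the upper pin was about 3 N and I corrected for it. Both knuckles seated at the expected height to within about 0.3 mm, and the top camera showed a pin in each.
- **Forces:** no reading exceeded about 8 N, but I only saw the wrist force at the end of each move, so brief peaks between readings are unknown.
- **First two closings:** the leaf opened again by about 2.5° the first time and 0.6° the second.
- **Third closing:** it sprang back about 1.6° when I pulled the fingers away quickly. I then pushed lower on the leaf with the tool tilted.
- **Overshoot:** that lower approach overshot by a few millimetres and nudged the leaf almost shut faster than I intended. The force reading after it was under 2 N.
- **Final push:** I pressed it against the seal to about 7 N and withdrew slowly. The leaf then stayed put: its top edge was at 0.43° while pressed and 0.45° with the arm clear, and it matched the predicted shut outline.
- **Not confirmed:** the pictures resolve the free edge only to about 1 mm, so actual contact with the seal is inferred from that.
- **Bystanders:** the carton and junction box are where they were in the pictures. I compared the relay only by eye, and it looked unmoved.

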